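# Load and set the carving jig

### The arm

A 6-joint arm with a two-finger parallel gripper is mounted at the origin on the work surface. World frame = base frame: x ahead of the robot, y to its left, z up, the work surface at z = 0. Lengths are in mm, angles in degrees, forces in N, time in s.
With the tool pointing down it reaches from about 350 to 850 mm from the base axis. Payload 8.1 kg.
Tool frame: the origin (TCP) lies at the very end of the fingers, on their centre line; the grasp point (between the pads) lies 19 mm behind it; z points along the fingers, y is the direction in which the jaws open and shut (so a half turn about z gives the same grasp; the last joint's range is limited). The gripper opens to 85 mm and grips with 20 to 120 N. Pads are 22 mm wide; open, the fingers measure 114 mm over their backs; the gripper's body (76 mm by 85 mm) begins 54 mm behind the grasp point. The pads swing forward as they close: fully open they stand 13 mm farther back than shut.
Start: joints at [62.2, 7.471, 85.268, -0, 87.261, -4.893], TCP at [233.52, 552.697, 207.792] pointing down, gripper open.
Joint ranges: [-169.43, 169.43], [-51.17, 129.36], [1.28, 143.12], [-76.62, 256.62], [0, 156.53], [-152.29, 152.29]. Speed limits (degrees/s): [136.94, 136.94, 159.86, 180, 180, 180].

### API

Orientations are given as [roll, pitch, yaw] about the fixed x, y, z axes, in that order (R = Rz(yaw) Ry(pitch) Rx(roll)).
In Python, from bench import sensors, viewer, job gives the robot as it stands.
- The arm moves only by the shell command python3 -m pendant 'ROWS' [FORCE]. ROWS is JSON, one flat list of numbers, 5 for each row, row after row: the shift along the world's x, y, z in mm, then the turn about the world's z in rad, then the finger opening in mm, from 0 to 85.4. In form: [x, y, z, twist, hand, x, y, z, twist, hand, ...]. A call has 1 to 12 rows; each row shifts and turns the pose as measured when the row begins; what a row does not reach is not made up. A row lasts 1/12 s, in which the tool goes at most 41.7 mm and 7.16 degrees, less where a joint would pass 70% of its speed; a pose out of reach is approached as far as the arm can. A call with a gripper value outside its range is refused whole. The fingers move at their own pace and stop on an object; FORCE is the grip in N (left out, the last holds). Time passes only in rows, so rows that do not move let the fingers close. It gives the time, the measured TCP pose, the force and the opening at its end, in the units of the state.
- sensors.sense(): the state, without advancing time (a new reading comes with each control period).
- viewer.snapshot(name): name is "scene" or "top"; returns a dict with "frame" (420x560x3 uint8, blue, green, red), "z_map" (420x560 float32, mm along the optical axis (not along the pixel's ray), 0 where there is no reading), "fx", "fy", "cx", "cy" (pixels), "view" (4x4, takes a point from world to camera coordinates). Camera axes: x right, y down, z forward; pixel columns grow to the right and rows downward; lengths in mm; the calibration is good to about 2 mm. A picture is of the moment at which its call begins.
- job.hand_in(): hands the job in, once; it reports no verdict.
The state is a dict: "time": time; "joint_pos": joint angles; "qd": joint speeds; "joint_efforts": joint torques, N m; "tool_pos": TCP position; "tcp_rot": TCP orientation; "ft_force": force on the tool from outside, world axes, zero at the start; "wrist_torque": the same for the moment, N m; "finger_gap": finger opening in mm.
Only numpy, scipy, OpenCV 4.12 (cv2) and the standard library are available. Lean on these libraries where they do the work, as an engineer would, in place of code of your own. Each camera call takes 0.05 s, during which the arm holds its last target.

### The job

Load every corner block lying on the bench into the pockets of the carving jig, one to a pocket and fully down, then run the red clamp screw clockwise until it bottoms and back it off a quarter turn. With the screw set so, drive the blue locking peg fully home with the head of the mallet, never touching the peg with the gripper, and lay the mallet back in its cradle the way it lay. Leave the jar, gouge, brush and offcut alone; if a block gets knocked out of place, put it back.

Things in the scene. Friction and masses are not known exactly. Their poses are not given: they have to be found in the camera images.
- block1_centre (a point): Corner block 1 of up to four alike (some may be absent): primed white, square foot 44 x 44 x 16 mm, centred square stem 28 x 28 mm on it from 16 to 44 mm height (sides parallel to the foot's), darker button on top to 51 mm (look only). 50 g. Point on the upright axis, 22 mm above the underside; z up, x and y along the sides. Grasp it by the stem.
- block2_centre (a point): Corner block 2 of up to four alike (some may be absent): primed white, square foot 44 x 44 x 16 mm, centred square stem 28 x 28 mm on it from 16 to 44 mm height (sides parallel to the foot's), darker button on top to 51 mm (look only). 50 g. Point on the upright axis, 22 mm above the underside; z up, x and y along the sides. Grasp it by the stem.
- block3_centre (a point): Corner block 3 of up to four alike (some may be absent): primed white, square foot 44 x 44 x 16 mm, centred square stem 28 x 28 mm on it from 16 to 44 mm height (sides parallel to the foot's), darker button on top to 51 mm (look only). 50 g. Point on the upright axis, 22 mm above the underside; z up, x and y along the sides. Grasp it by the stem.
- block4_centre (a point): Corner block 4 of up to four alike (some may be absent): primed white, square foot 44 x 44 x 16 mm, centred square stem 28 x 28 mm on it from 16 to 44 mm height (sides parallel to the foot's), darker button on top to 51 mm (look only). 50 g. Point on the upright axis, 22 mm above the underside; z up, x and y along the sides. Grasp it by the stem.
- pocket1 (a point): Pocket 1 of the carving jig: centre of its floor, 10 mm above the bench. The jig is a fixed board 200 (x) x 300 (y) x 22 mm; four pockets in a row along its y, 66 mm apart, near its robot-side edge. Each 50 x 50 mm, 12 mm deep: 3 mm of play each side for a block set square; its stem stays above the board. Axes: jig x, y, z up. Any block fits any pocket.
- pocket2 (a point): Pocket 2 of the carving jig: centre of its floor, 10 mm above the bench. The jig is a fixed board 200 (x) x 300 (y) x 22 mm; four pockets in a row along its y, 66 mm apart, near its robot-side edge. Each 50 x 50 mm, 12 mm deep: 3 mm of play each side for a block set square; its stem stays above the board. Axes: jig x, y, z up. Any block fits any pocket.
- pocket3 (a point): Pocket 3 of the carving jig: centre of its floor, 10 mm above the bench. The jig is a fixed board 200 (x) x 300 (y) x 22 mm; four pockets in a row along its y, 66 mm apart, near its robot-side edge. Each 50 x 50 mm, 12 mm deep: 3 mm of play each side for a block set square; its stem stays above the board. Axes: jig x, y, z up. Any block fits any pocket.
- pocket4 (a point): Pocket 4 of the carving jig: centre of its floor, 10 mm above the bench. The jig is a fixed board 200 (x) x 300 (y) x 22 mm; four pockets in a row along its y, 66 mm apart, near its robot-side edge. Each 50 x 50 mm, 12 mm deep: 3 mm of play each side for a block set square; its stem stays above the board. Axes: jig x, y, z up. Any block fits any pocket.
- screw (a joint): Clamp screw on the jig, upright axis, rad: 0 = bottomed (hard stop), growing up to 6 as it is backed off, anticlockwise seen from above; clockwise tightens. Friction 0.06 N m; stays where it is left; does not rise noticeably. The red bar's angle from the jig's x equals this value.
- screw_grip (a point): Centre of the clamp screw's red grip bar, on the screw axis: bar 50 mm long, 12 mm wide, 24 mm high; this point half-way up, 70 mm above the bench, on a 10 mm shaft over a brass collar (34 mm in diameter, top 34 mm above the bench). x along the bar (white dot on top at the +x end), y across it, z up. On the jig's far side, 120 mm from the peg and 115 mm from the pocket row.
- peg (a joint): Locking peg on the jig, slides straight down; value in m, 0 = fully up, 0.015 = home (stop). Dry friction about 5 N; it stays where it is left.
- peg_top (a point): Centre of the flat top of the locking peg's round blue head, 20 mm in diameter and 10 mm thick. The top is 30 mm above the jig board (52 mm above the bench) when up and 15 mm above the board (37 mm above the bench) when home. z up, x and y as the jig's.
- mallet_grip (a point): Turned wooden carver's mallet, about 220 g, round dark head and pale handle on one axis; strikes with the side of its head. Point on the handle's axis 22 mm from the head; y along the axis to the head. Handle 26 mm thick, 110 mm long (88 mm behind this point to 22 mm ahead); head 54 mm thick, 80 mm long (22 to 102 mm ahead). In its cradle it lies level, axis 57 mm above the bench.
- rest_slot (a point): The mallet's fixed cradle: where mallet_grip lies when it is home, 57 mm above the bench; y to the head's end, z up. Two open-topped saddles on a base 85 x 210 x 10 mm: head saddle 62 to 92 mm ahead of this point (floor 30, cheeks to 48 mm above bench), handle saddle 63 to 83 mm behind (floor 44, cheeks to 56 mm); 6 mm play each side. Handle free for the fingers between them.
- wax_jar: Bystander: amber jar, 64 mm in diameter, 85 mm high; origin under its centre.
- gouge: Bystander: hand tool with a dark wooden handle, 200 mm long, lying on the bench; origin under its middle, x along it.
- dust_brush: Bystander: bench brush, 200 mm long, lying on the bench; origin under its middle, x along it.
- offcut: Bystander: offcut of moulding 140 x 45 x 30 mm; origin under its centre, x along it.
Mind the look-alikes: they are no part of the job. What is shaped like the part that bears block2_centre but orange or yellow is not meant.

How it is judged:
By the outcome, as a careful person would: the job done as asked, in the order asked, and still so for the second after the job is handed in, with the robot touching nothing.
Of block1, block2, block3, block4 only 2 to 4 are there at a start; the rules pass over those that are not, and their reading is None.
At some moment in a run one of block1, block2, block3, block4 may be knocked a few centimetres aside while the robot is not near it.
It also fails if it takes over 210 s, if anything falls off the work surface, if the arm or the gripper's body presses on something with over 40 N, if the wrist force passes 120 N, or if a joint passes its speed limit or range.

## Working session

There is one attempt and no reset: what is moved stays moved. The work goes in short steps, Python scripts to look and compute and a shell command to move; the robot and the scene stay as the last step left them, time stands still between calls to the robot, and variables do not carry over. Pictures are saved under pics/ and viewed, and the job is handed in when it is done.

```bash
ls; mkdir -p pics; cat > h.py <<'E'
import numpy as np, cv2
from bench import sensors, viewer, job
def snap(n,tag=None,scale=1):
    s=viewer.snapshot(n)
    if tag: cv2.imwrite(f'pics/{tag}.png',s['frame'])
    return s
def ray(s,u,v,z):
    T=np.array(s['view']);R=T[:3,:3];t=T[:3,3]
    c=-R.T@t; d=R.T@np.array([(u-s['cx'])/s['fx'],(v-s['cy'])/s['fy'],1])
    return c+d*(z-c[2])/d[2]
def cloud(s):
    z=s['z_map'];v,u=np.mgrid[:z.shape[0],:z.shape[1]]
    P=np.stack([(u-s['cx'])/s['fx']*z,(v-s['cy'])/s['fy']*z,z],-1)
    T=np.array(s['view']);W=(P-T[:3,3])@T[:3,:3]
    W[z<=0]=np.nan
    return W
def st():
    a=sensors.sense()
    print({k:np.round(a[k],2).tolist() for k in ('time','joint_pos','tool_pos','tcp_rot','ft_force','wrist_torque','finger_gap')})
E
python3 - <<'E'
from h import *
st()
for n in('top','scene'):
    s=snap(n,n+'0'); print(n,s['fx'],s['cx'],s['cy'],np.round(s['view'],3).tolist())
E
```

```text
pics
{'time': 0.0, 'joint_pos': [62.2, 7.52, 85.33, 0.0, 87.26, -4.89], 'tool_pos': [233.23, 552.16, 206.73], 'tcp_rot': [-179.89, -0.01, 157.09], 'ft_force': [-0.28, 0.01, 0.52], 'wrist_torque': [-0.01, -0.09, 0.07], 'finger_gap': 85.38}
top 394.2806809279238 269.9620291918643 198.88527483034434 [[0.01, -1.0, -0.021, 56.639], [-0.981, -0.006, -0.196, 540.164], [0.196, 0.023, -0.98, 931.115], [0.0, 0.0, 0.0, 1.0]]
scene 392.4442972471782 278.0981485866181 207.0579153819506 [[0.592, 0.806, -0.009, -341.928], [0.511, -0.384, -0.769, -206.476], [-0.623, 0.451, -0.639, 1503.02], [0.0, 0.0, 0.0, 1.0]]
```

View pics/top0.png

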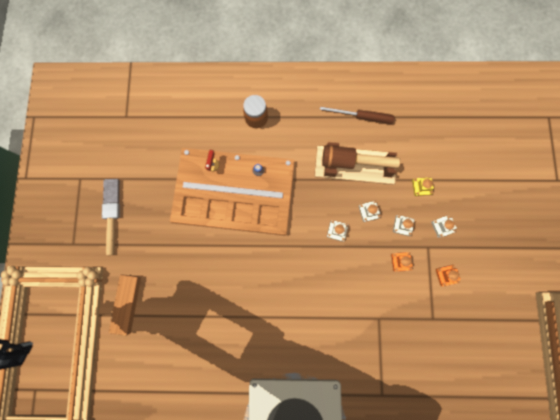

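View pics/scene0.png

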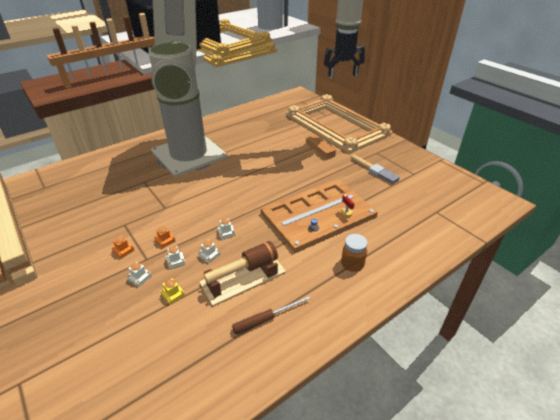

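The top view shows white blocks at (338,230), (370,211), (404,225) and (445,226), the jig at about (233,192), the screw at (210,160), the peg at (258,169) and the mallet at about (355,160). The orange and yellow ones are decoys. Next I'll measure these.

```bash
cat >> h.py <<'E'
def white_mask(s):
    hsv=cv2.cvtColor(s['frame'],cv2.COLOR_BGR2HSV)
    return cv2.inRange(hsv,(0,0,165),(40,70,255))
E
python3 - <<'E'
from h import *
s=snap('top'); f=s['frame']; W=cloud(s)
cv2.imwrite('pics/c1.png',cv2.resize(f[130:250,165:305],None,fx=5,fy=5,interpolation=cv2.INTER_CUBIC))
cv2.imwrite('pics/c2.png',cv2.resize(f[135:245,310:465],None,fx=5,fy=5,interpolation=cv2.INTER_CUBIC))
m=white_mask(s)
print('bench z',np.nanmedian(W[300:330,400:500,2]))
for k in (-1,):
  n,l,stt,c=cv2.connectedComponentsWithStats(m)
  for i in range(1,n):
    if stt[i,4]>25: print(stt[i].tolist(),c[i].round(1),np.round(np.nanmedian(W[l==i],0),1))
for (u,v) in [(338,230),(370,211),(404,225),(445,226),(210,160),(258,169),(230,190),(340,155),(380,162),(188,206),(190,225)]:
    print(u,v,W[v,u].round(1))
E
```

```text
bench z 1.3160643552199356
[0, 0, 560, 149, 35399] [264.3  35. ] [1542.9  124.2 -747.7]
[243, 95, 23, 21, 120] [253.4 103.8] [783.7 106.3  86.5]
[320, 107, 36, 7, 82] [336.8 110.1] [ 793.3 -115.8   17.2]
[358, 151, 27, 4, 55] [371.3 152.5] [ 674.9 -206.7   11.6]
[183, 182, 100, 16, 564] [232.6 189.6] [568.8 159.7  26.1]
[102, 203, 15, 16, 165] [108.5 209.8] [516.7 482.1  20.7]
[359, 202, 21, 20, 204] [368. 212.] [ 509.5 -183.7   18.8]
[394, 216, 19, 20, 203] [401.2 226.1] [ 473.6 -266.7   18.9]
[432, 216, 24, 21, 212] [441.9 226.8] [ 474.  -368.4   18.4]
[327, 221, 20, 20, 202] [335.9 231. ] [ 459.7 -102.5   18.9]
[0, 278, 2, 19, 28] [  0.3 286.7] [ 302.5 1273.5 -748.4]
[246, 384, 35, 36, 818] [260.3 402.9] [57.  80.9 13. ]
338 230 [ 463.1 -106.9   52.2]
370 211 [ 511.  -187.    51.8]
404 225 [ 477.1 -269.5   49.1]
445 226 [ 475.3 -369.    49.9]
210 160 [631.6 210.3  82.3]
258 169 [617.7  92.3  51.4]
230 190 [568.5 165.6  24.3]
340 155 [ 644.4 -111.    86.3]
380 162 [ 632.7 -213.2   67. ]
188 206 [527.8 275.6  12.5]
190 225 [479.5 270.5   0.9]
```

```bash
sleep 1; ls pics
```

```text
c1.png
c2.png
scene0.png
top0.png
```

View pics/c1.png

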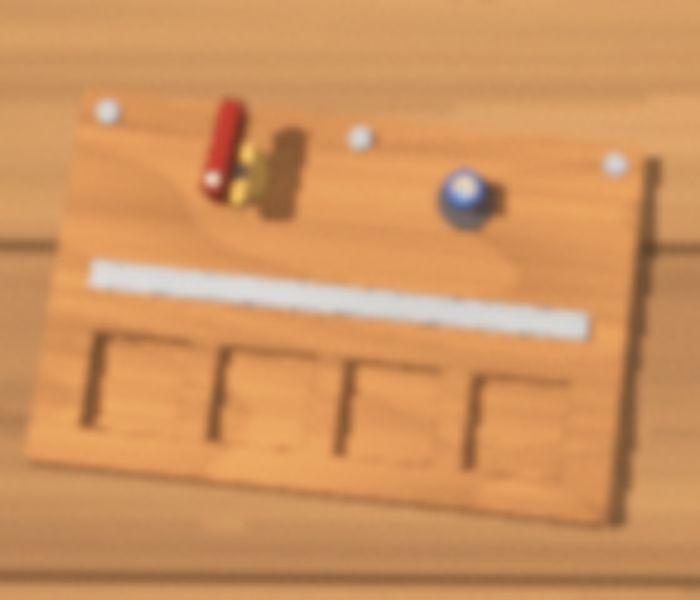

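View pics/c2.png

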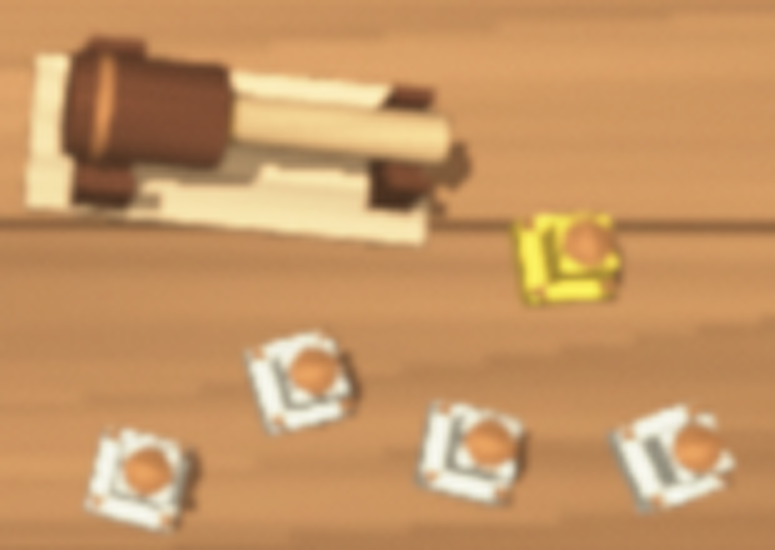

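```bash
cat > meas.py <<'E'
from h import *
def comps(m,mn):
    n,l,stt,c=cv2.connectedComponentsWithStats(m)
    return [(l==i,c[i],stt[i]) for i in range(1,n) if stt[i,4]>=mn]
def rect(P):
    (c,wh,a)=cv2.minAreaRect(P.astype(np.float32)); return np.round(c,1),np.round(wh,1),round(a,1)
def axis(P):
    c=P.mean(0); w,v=np.linalg.eigh(np.cov((P-c).T)); d=v[:,-1]; return c.round(1),round(np.degrees(np.arctan2(d[1],d[0]))%180,1)
def run(n):
    s=snap(n); f=s['frame'];W=cloud(s);Z=W[...,2]
    hsv=cv2.cvtColor(f,cv2.COLOR_BGR2HSV)
    print('==',n)
    inb=(W[...,0]>300)&(W[...,0]<750)&(W[...,1]>-480)&(W[...,1]<480)&(Z>-10)
    # blocks
    wm=white_mask(s)&(inb*255).astype(np.uint8)
    for l,c,q in comps(wm,60):
        if q[2]>40 or abs(np.nanmedian(Z[l])-19)>12: continue
        box=np.zeros_like(l); box[max(0,q[1]-6):q[1]+q[3]+6,max(0,q[0]-6):q[0]+q[2]+6]=1
        foot=(box&(Z>9)&(Z<24)&inb&(hsv[...,1]<110)); top=box&(Z>38)&inb
        b=box&(hsv[...,1]>90)&(Z>42)
        v,u=np.nonzero(b); bp=ray(s,u.mean(),v.mean(),49.)[:2] if len(u) else None
        print('block foot',rect(W[foot][:,:2]),'stemtop',W[top][:,:2].mean(0).round(1),'button',np.round(bp,1), len(u))
    r=cv2.inRange(hsv,(0,140,60),(7,255,255))|cv2.inRange(hsv,(172,140,60),(180,255,255))
    m=(r>0)&inb&(Z>65)&(Z<95)
    for l,c,q in comps(m.astype(np.uint8)*255,15):
        v,u=np.nonzero(l&(Z>77)); 
        if len(u)<8: continue
        P=np.array([ray(s,a,b,82.)[:2] for a,b in zip(u,v)]); print('red',axis(P),rect(P),len(u))
    bl=cv2.inRange(hsv,(95,90,40),(130,255,255)); m=(bl>0)&inb&(Z>30)&(Z<60)
    print('blue cloud',[ (W[l].mean(0).round(1),np.nanmax(W[l][:,2]).round(1)) for l,c,q in comps(m.astype(np.uint8)*255,8)])
    return s,f,hsv,W
if __name__=='__main__':
    for n in('top','scene'):
        s,f,hsv,W=run(n);Z=W[...,2]
        # board
        sel=(Z>17)&(Z<28)&(W[...,0]>430)&(W[...,0]<680)&(W[...,1]>-20)&(W[...,1]<340)
        l=max(comps(sel.astype(np.uint8)*255,50),key=lambda t:t[2][4])[0]
        print('board',rect(W[l][:,:2]))
        (c,wh,a)=cv2.minAreaRect(W[l][:,:2].astype(np.float32))
        pk=(Z<17)&(Z>5)&(W[...,0]>430)&(W[...,0]<590)&(W[...,1]>10)&(W[...,1]<310)
        for l,c,q in comps(pk.astype(np.uint8)*255,60): print('pocket',rect(W[l][:,:2]),q[4])
        hd=(Z>62)&(W[...,0]>570)&(W[...,0]<720)&(W[...,1]<-20)&(W[...,1]>-320)
        for l,c,q in comps(hd.astype(np.uint8)*255,60):
            hh=l&(Z>75); hn=l&(Z<72)
            print('mallet all',axis(W[l][:,:2]),rect(W[l][:,:2]),'head',rect(W[hh][:,:2]))
            Q=W[l]; y=Q[:,1]
            print([ (int(t),*np.round([Q[(y>=t)&(y<t+10)][:,0].mean(),Q[(y>=t)&(y<t+10)][:,0].min(),Q[(y>=t)&(y<t+10)][:,0].max(),Q[(y>=t)&(y<t+10)][:,2].max()],0)) for t in range(-300,-40,10) if ((y>=t)&(y<t+10)).sum()>3])
E
python3 meas.py
```

```text
== topmeas.py:22: RuntimeWarning: Mean of empty slice.
  print('block foot',rect(W[foot][:,:2]),'stemtop',W[top][:,:2].mean(0).round(1),'button',np.round(bp,1), len(u))
  ret = um.true_divide(
Traceback (most recent call last):
  File "meas.py", line 34, in <module>
    s,f,hsv,W=run(n);Z=W[...,2]
              ~~~^^^
  File "meas.py", line 22, in run
    print('block foot',rect(W[foot][:,:2]),'stemtop',W[top][:,:2].mean(0).round(1),'button',np.round(bp,1), len(u))
                                                                                            ~~~~~~~~^^^^^^
TypeError: unsupported operand type(s) for *: 'NoneType' and 'float'
```

```bash
sed -i "s/top=box&(Z>38)&inb/top=box\&(Z>38)\&inb\n        if top.sum()<5: continue/; s/ if len(u) else None/ if len(u) else np.zeros(2)/" meas.py
python3 meas.py
```

```text
== top
block foot (array([ 518.4, -192.5]), array([43.9, 44.6]), 13.7) stemtop [ 517.5 -191.7] button [ 517.2 -194. ] 68
block foot (array([ 483.1, -277.2]), array([43.4, 45.3]), 77.8) stemtop [ 481.9 -276.1] button [ 481.3 -278.7] 73
block foot (array([ 480.2, -377.3]), array([44. , 41.8]), 20.7) stemtop [ 480.1 -376.9] button [ 480.3 -379.8] 76
block foot (array([ 467.9, -109.4]), array([44.4, 43.8]), 75.6) stemtop [ 466.9 -108.4] button [ 466.1 -110.1] 67
red (array([639.5, 212.3]), np.float64(170.4)) (array([639.8, 212.3]), array([ 9.8, 36.4]), 80.1) 56
blue cloud []
board (array([570.6, 161.5]), array([300.8, 201.2]), 84.1)
pocket (array([526.9, 266.7]), array([48.4, 49.2]), 84.2) 348
pocket (array([520. , 200.6]), array([49. , 48.7]), 83.9) 352
pocket (array([513. , 134.6]), array([49.1, 49.4]), 83.7) 360
pocket (array([506.7,  68.3]), array([49.9, 49. ]), 84.1) 366
mallet all (array([ 642.1, -144.8]), np.float64(85.8)) (array([ 642.7, -164.6]), array([190.3,  53.2]), 84.0) head (array([ 648.3, -109.9]), array([79.9, 43.9]), 84.0)
[(-260, np.float64(634.0), np.float64(624.0), n
[... 3588 characters left out ...]
 np.float64(672.0), np.float64(82.0)), (-150, np.float64(654.0), np.float64(624.0), np.float64(674.0), np.float64(85.0)), (-140, np.float64(657.0), np.float64(626.0), np.float64(676.0), np.float64(84.0)), (-130, np.float64(659.0), np.float64(631.0), np.float64(675.0), np.float64(83.0)), (-120, np.float64(659.0), np.float64(631.0), np.float64(675.0), np.float64(84.0)), (-110, np.float64(660.0), np.float64(633.0), np.float64(677.0), np.float64(83.0)), (-100, np.float64(662.0), np.float64(637.0), np.float64(679.0), np.float64(83.0)), (-90, np.float64(663.0), np.float64(635.0), np.float64(679.0), np.float64(84.0)), (-80, np.float64(662.0), np.float64(634.0), np.float64(680.0), np.float64(83.0))]
```

Block poses (x, y, side angle), averaged over the two views:

| Item | x | y | Angle |
|---|---|---|---|
| Block A | 519 | -193.5 | 13.5° |
| Block B | 484.5 | -278.5 | -12.5° |
| Block C | 482 | -379 | 20° |
| Block D | 468.5 | -110 | -14.7° |

- **Jig:** yaw is -5.8°. Pocket centres are (527,266), (520,200), (513,134) and (507,68).
- **Screw:** at (640,211), bar at about 170°.
- **Mallet grip:** at (644,-173), axis at 84°.

I'll pick block D first.

```bash
python3 -m pendant '[13,-37,0,-0.119,60, 13,-37,0,-0.119,60, 13,-37,0,-0.119,60, 13,-37,0,-0.119,60, 13,-37,0,-0.119,60, 13,-37,0,-0.119,60, 13,-37,0,-0.119,60, 13,-37,0,-0.119,60, 13,-37,0,-0.119,60, 13,-37,0,-0.119,60, 13,-37,0,-0.119,60, 13,-37,0,-0.119,60]' 60
python3 -m pendant '[13,-37,0,0,60, 13,-37,0,0,60, 13,-37,0,0,60, 13,-37,0,0,60, 0,0,0,0,60]'
```

```text
time: 1.3
tool_pos: [387.4, 94.9, 203.8]
tcp_rot: [180.0, -0.2, 72.4]
ft_force: [1.6, 0.6, -1.2]
finger_gap: 59.7
time: 1.72
tool_pos: [441.4, -67.6, 205.3]
tcp_rot: [179.6, -0.1, 71.5]
ft_force: [-0.3, 1.5, 0.2]
finger_gap: 60.1
```

```bash
python3 -m pendant '[14,-21,-35,0.033,60, 13,-21,-35,0.033,60, 0,0,-35,0,60, 0,0,-30,0,60, 0,0,0,0,60]'
```

```text
time: 2.13
tool_pos: [470.4, -113.3, 74.2]
tcp_rot: [179.0, -0.1, 75.0]
ft_force: [-1.6, 0.3, -1.4]
finger_gap: 59.8
```

```bash
python3 -m pendant '[-1,2,-20,0,60, -1,1,-20,0,60, 0,0,-14,0,60, 0,0,0,0,60]'
```

```text
time: 2.47
tool_pos: [469.1, -109.4, 22.2]
tcp_rot: [179.0, -0.2, 75.0]
ft_force: [-1.2, -0.0, -0.3]
finger_gap: 60.1
```

```bash
python3 -m pendant '[0,0,-3,0,28, 0,0,0,0,20, 0,0,0,0,20, 0,0,0,0,20, 0,0,0,0,20, 0,0,0,0,20, 0,0,0,0,20]' 60; python3 - <<'E'
from h import *
snap('top','g1');snap('scene','g1s');st()
E
```

```text
time: 3.05
tool_pos: [474.7, -110.2, 28.1]
tcp_rot: [178.4, -0.1, 75.1]
ft_force: [0.2, -0.8, 0.7]
finger_gap: 20.3
{'time': 3.15, 'joint_pos': [-19.3, -2.03, 114.79, 0.27, 65.63, -4.46], 'tool_pos': [474.57, -110.13, 27.89], 'tcp_rot': [178.37, -0.13, 75.06], 'ft_force': [0.92, -0.48, -0.13], 'wrist_torque': [-0.0, 0.04, 0.03], 'finger_gap': 19.98}
```

View pics/g1s.png

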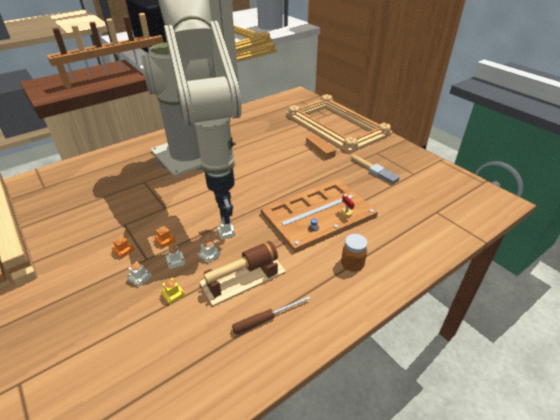

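```bash
python3 - <<'E'
from h import *
s=snap('scene');t=snap('top')
cv2.imwrite('pics/g1c.png',np.hstack([cv2.resize(s['frame'][160:250,180:280],None,fx=4,fy=4,interpolation=cv2.INTER_CUBIC),cv2.resize(t['frame'][180:270,290:390],None,fx=4,fy=4,interpolation=cv2.INTER_CUBIC)]))
st()
E
```

```text
{'time': 3.25, 'joint_pos': [-19.3, -2.01, 114.82, 0.27, 65.62, -4.46], 'tool_pos': [474.15, -109.98, 27.44], 'tcp_rot': [178.43, -0.13, 75.06], 'ft_force': [-0.42, 0.15, 0.22], 'wrist_torque': [0.04, 0.0, -0.0], 'finger_gap': 19.74}
```

View pics/g1c.png

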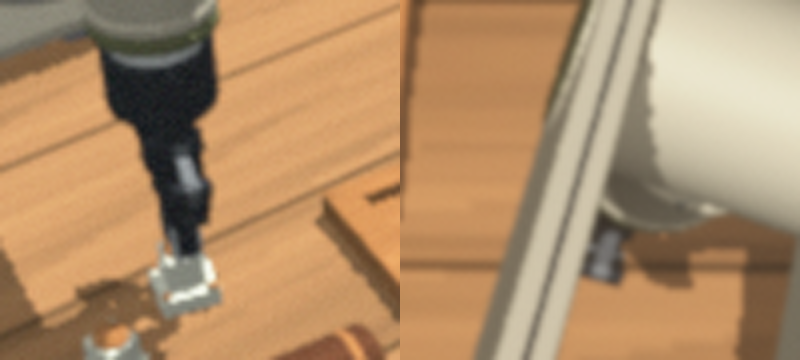

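```bash
python3 -m pendant '[0,0,0,0,60, 0,0,0,0,60, 0,0,0,0,60,0,0,0,0,60]'; python3 -m pendant '[0,0,20,0,60, 0,0,20,0,60, 0,0,30,0,60, -30,0,30,0,60,-30,0,30,0,60, -30,0,0,0,60]'; python3 - <<'E'
from meas import *
st()
s,*_=run('scene');t,*_=run('top')
cv2.imwrite('pics/g2c.png',np.hstack([cv2.resize(s['frame'][160:250,180:280],None,fx=4,fy=4,interpolation=cv2.INTER_CUBIC),cv2.resize(t['frame'][180:270,290:390],None,fx=4,fy=4,interpolation=cv2.INTER_CUBIC)]))
E
```

```text
time: 3.58
tool_pos: [473.6, -109.9, 26.9]
tcp_rot: [178.5, -0.1, 75.0]
ft_force: [-0.7, -0.6, -1.0]
finger_gap: 60.0
time: 4.08
tool_pos: [380.5, -108.2, 156.5]
tcp_rot: [179.1, -0.2, 75.2]
ft_force: [0.6, -0.1, 1.9]
finger_gap: 60.2
{'time': 4.08, 'joint_pos': [-23.63, -25.81, 120.39, 0.32, 84.53, -8.82], 'tool_pos': [380.54, -108.24, 156.49], 'tcp_rot': [179.08, -0.18, 75.16], 'ft_force': [0.65, -0.13, 1.9], 'wrist_torque': [-0.01, 0.0, -0.0], 'finger_gap': 60.16}
== scene
block foot (array([ 469.8, -111. ]), array([44.1, 47.1]), 75.4) stemtop [ 473.  -112.5] button [ 473.2 -112.5] 35
block foot (array([ 486.6, -279.9]), array([43.5, 43.2]), 77.0) stemtop [ 487.6 -280. ] button [ 487.4 -280.4] 44
block foot (array([ 522.2, -194.9]), array([42.9, 44.4]), 13.1) stemtop [ 525. -197.] button [ 524.2 -197. ] 37
block foot (array([ 482.7, -381.5]), array([45.7, 43.5]), 23.6) stemtop [ 486.1 -381.1] button [ 485.4 -381.5] 51
red (array([642.2, 207.8]), np.float64(172.3)) (array([640.7, 208.8]), array([10.4, 48.3]), 79.6) 32
blue cloud [(array([626.3,  91.2,  46.1]), np.float64(48.9))]
== top
block foot (array([ 480.4, -377.7]), array([44.1, 42.9]), 21.2) stemtop [ 423. -223.] button [ 475.4 -379.4] 93
block foot (array([ 468. , -109.2]), array([44.2, 44.7]), 74.2) stemtop [428.6 -74.9] button [ 460.  -119.4] 124
red (array([639.3, 212. ]), np.float64(171.3)) (array([639.7, 211.7]), array([10.9, 36.4]), 80.2) 60
blue cloud []
```

View pics/g2c.png

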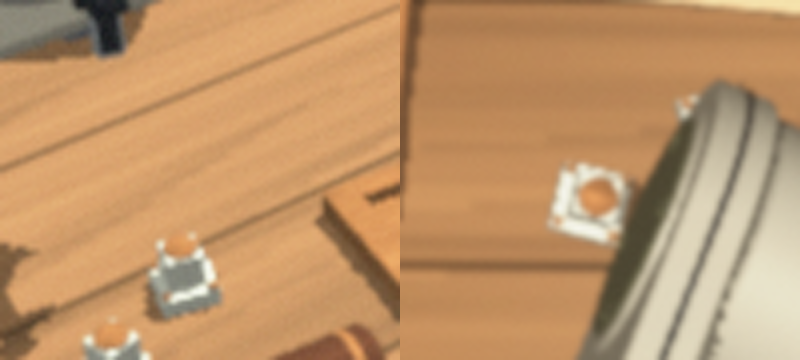

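```bash
python3 -m pendant '[0,0,0,0,60,0,0,0,0,60]'; python3 - <<'E'
from h import *
st()
s=snap('scene');W=cloud(s)
T=np.array(s['view'])
a=sensors.sense()['tool_pos']
p=T[:3,:3]@np.array(a)+T[:3,3]; u=s['cx']+s['fx']*p[0]/p[2]; v=s['cy']+s['fy']*p[1]/p[2]
print(u,v,p[2])
f=s['frame'].copy(); cv2.circle(f,(int(round(u)),int(round(v))),1,(0,0,255),-1)
u0,v0=int(u),int(v)
cv2.imwrite('pics/tip.png',cv2.resize(f[v0-60:v0+40,u0-60:u0+60],None,fx=6,fy=6,interpolation=cv2.INTER_NEAREST))
sub=W[v0-40:v0+20,u0-30:u0+30].reshape(-1,3); sub=sub[(np.abs(sub[:,0]-a[0])<25)&(np.abs(sub[:,1]-a[1])<60)&(sub[:,2]>60)]
print(sub[:,2].min(), np.percentile(sub[:,2],[1,5,20]))
E
```

```text
time: 4.35
tool_pos: [376.6, -107.5, 152.1]
tcp_rot: [179.3, -0.2, 75.0]
ft_force: [-0.9, 0.7, -0.1]
finger_gap: 60.5
{'time': 4.35, 'joint_pos': [-23.75, -26.17, 121.1, 0.3, 84.37, -8.79], 'tool_pos': [376.56, -107.53, 152.13], 'tcp_rot': [179.27, -0.19, 75.02], 'ft_force': [-0.91, 0.68, -0.13], 'wrist_torque': [-0.06, -0.02, -0.06], 'finger_gap': 60.46}
205.76174273679868 175.69234637854882 1122.6742053056466
231.721858367933 [240.51440963 247.0211439  261.52912032]
```

View pics/tip.png

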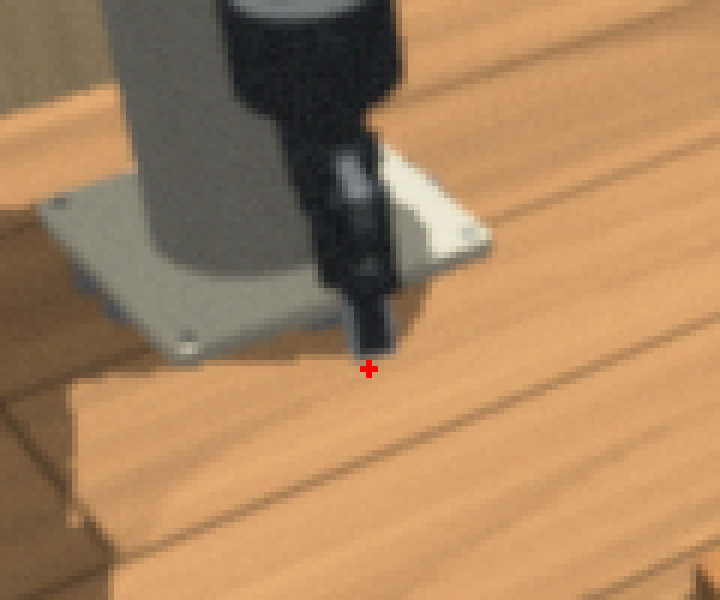

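```bash
python3 - <<'E'
from h import *
s=viewer.snapshot('scene');T=np.array(s['view'])
for P in [(474.5,-110,28),(474.5,-110,36),(474.5,-110,44),(470,-111,0),(485,-113,28),(485,-113,36)]:
    p=T[:3,:3]@np.array(P)+T[:3,3]; print(P,s['cx']+s['fx']*p[0]/p[2],s['cy']+s['fy']*p[1]/p[2])
f=cv2.imread('pics/g1s.png')
cv2.imwrite('pics/g1z.png',cv2.resize(f[195:245,200:255],None,fx=12,fy=12,interpolation=cv2.INTER_NEAREST))
E
```

```text
(474.5, -110, 28) 226.49512477787874 226.5214061900801
(474.5, -110, 36) 226.23683310278872 224.480582263177
(474.5, -110, 44) 225.97620381741302 222.42128832170192
(470, -111, 0) 226.31005230383315 232.82122579705012
(485, -113, 28) 227.45257211778312 228.915781064491
(485, -113, 36) 227.19681315875874 226.8715129828993
```

View pics/g1z.png

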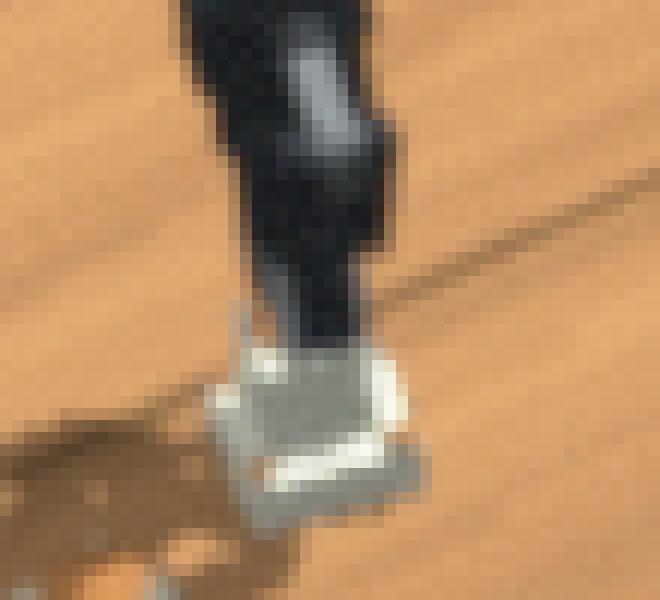

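```bash
python3 - <<'E'
from h import *
st()
s=viewer.snapshot('scene');W=cloud(s)
for v in range(150,180,2): print(v,[W[v,u].round(0).tolist() for u in (203,205,207)])
E
```

```text
{'time': 4.45, 'joint_pos': [-23.73, -26.05, 121.05, 0.3, 84.37, -8.79], 'tool_pos': [376.68, -107.42, 151.76], 'tcp_rot': [179.34, -0.2, 75.04], 'ft_force': [-0.81, -0.4, -0.45], 'wrist_torque': [-0.0, 0.02, -0.02], 'finger_gap': 59.86}
150 [[441.0, -132.0, 277.0], [441.0, -126.0, 275.0], [442.0, -121.0, 274.0]]
152 [[437.0, -131.0, 269.0], [440.0, -127.0, 269.0], [441.0, -122.0, 268.0]]
154 [[438.0, -132.0, 265.0], [430.0, -123.0, 257.0], [437.0, -121.0, 259.0]]
156 [[439.0, -133.0, 259.0], [440.0, -129.0, 258.0], [438.0, -122.0, 255.0]]
158 [[438.0, -134.0, 253.0], [439.0, -129.0, 251.0], [441.0, -124.0, 251.0]]
160 [[436.0, -134.0, 246.0], [420.0, -121.0, 233.0], [423.0, -117.0, 233.0]]
162 [[433.0, -133.0, 238.0], [434.0, -128.0, 236.0], [433.0, -123.0, 234.0]]
164 [[433.0, -134.0, 232.0], [435.0, -130.0, 232.0], [439.0, -126.0, 232.0]]
166 [[411.0, -126.0, 211.0], [417.0, -123.0, 213.0], [419.0, -118.0, 212.0]]
168 [[412.0, -127.0, 205.0], [418.0, -124.0, 207.0], [420.0, -119.0, 206.0]]
170 [[410.0, -127.0, 198.0], [415.0, -124.0, 199.0], [418.0, -119.0, 199.0]]
172 [[408.0, -127.0, 190.0], [422.0, -127.0, 198.0], [415.0, -119.0, 191.0]]
174 [[149.0, -19.0, -6.0], [410.0, -124.0, 183.0], [414.0, -119.0, 184.0]]
176 [[158.0, -24.0, -8.0], [164.0, -19.0, -6.0], [170.0, -14.0, -5.0]]
178 [[172.0, -31.0, -5.0], [180.0, -27.0, -3.0], [185.0, -22.0, -2.0]]
```

```bash
python3 -m pendant '[0,0,0,0,5,0,0,0,0,5,0,0,0,0,5,0,0,0,0,5,0,0,0,0,5,0,0,0,0,5]'; python3 - <<'E'
from h import *
st()
s=viewer.snapshot('scene');W=cloud(s)
for v in range(160,186,2): print(v,[W[v,u].round(0).tolist() for u in (202,204,206,208)])
f=s['frame'];cv2.imwrite('pics/tip2.png',cv2.resize(f[130:190,170:240],None,fx=8,fy=8,interpolation=cv2.INTER_NEAREST))
E
```

```text
time: 5.0
tool_pos: [377.1, -106.7, 149.5]
tcp_rot: [179.7, -0.3, 75.1]
ft_force: [0.1, 0.4, 0.3]
finger_gap: 5.0
{'time': 5.0, 'joint_pos': [-23.62, -25.47, 120.88, 0.31, 84.32, -8.77], 'tool_pos': [377.08, -106.71, 149.53], 'tcp_rot': [179.69, -0.26, 75.13], 'ft_force': [0.08, 0.44, 0.3], 'wrist_torque': [0.03, -0.01, -0.04], 'finger_gap': 4.96}
160 [[420.0, -130.0, 236.0], [408.0, -119.0, 226.0], [410.0, -114.0, 225.0], [411.0, -109.0, 223.0]]
162 [[413.0, -128.0, 225.0], [411.0, -121.0, 222.0], [409.0, -115.0, 218.0], [387.0, -99.0, 200.0]]
164 [[383.0, -116.0, 199.0], [390.0, -113.0, 201.0], [388.0, -106.0, 197.0], [387.0, -100.0, 194.0]]
166 [[384.0, -117.0, 193.0], [392.0, -115.0, 196.0], [393.0, -109.0, 194.0], [390.0, -102.0, 190.0]]
168 [[385.0, -119.0, 188.0], [392.0, -116.0, 190.0], [393.0, -110.0, 188.0], [396.0, -106.0, 188.0]]
170 [[383.0, -119.0, 179.0], [390.0, -116.0, 182.0], [396.0, -113.0, 184.0], [395.0, -106.0, 181.0]]
172 [[142.0, -19.0, -1.0], [384.0, -114.0, 172.0], [383.0, -108.0, 168.0], [151.0, 0.0, -5.0]]
174 [[156.0, -26.0, 1.0], [157.0, -19.0, -1.0], [157.0, -11.0, -5.0], [166.0, -8.0, -1.0]]
176 [[163.0, -30.0, -2.0], [166.0, -24.0, -3.0], [171.0, -18.0, -3.0], [176.0, -13.0, -3.0]]
178 [[171.0, -34.0, -5.0], [179.0, -30.0, -2.0], [183.0, -25.0, -2.0], [187.0, -19.0, -2.0]]
180 [[183.0, -41.0, -3.0], [nan, nan, nan], [188.0, -28.0, -6.0], [200.0, -26.0, -0.0]]
182 [[198.0, -48.0, -0.0], [195.0, -40.0, -5.0], [203.0, -36.0, -3.0], [209.0, -31.0, -2.0]]
184 [[208.0, -53.0, -1.0], [206.0, -45.0, -6.0], [211.0, -40.0, -5.0], [217.0, -35.0, -3.0]]
```

View pics/tip2.png

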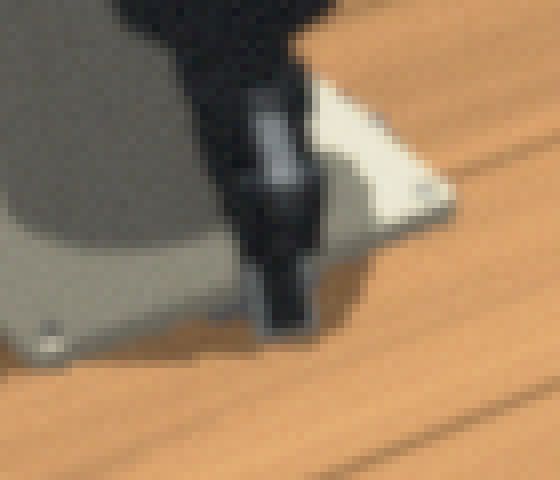

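The arm's depth readings put the shut fingertips about 19–20 mm above the reported TCP height. I closed over the top of the stem and the block hasn't moved. I'll retry lower, in small steps with an eye on the force.

```bash
python3 -m pendant '[31,-1,0,0,60, 31,-1,0,0,60, 30,-1,0,0,60, 0,0,-30,0,60, 0,0,-30,0,60,0,0,-30,0,60,0,0,-20,0,60,0,0,0,0,60,0,0,0,0,60]'
```

```text
time: 5.8
tool_pos: [475.6, -110.3, 38.4]
tcp_rot: [179.2, -0.2, 75.1]
ft_force: [-0.1, 0.1, 1.0]
finger_gap: 60.0
```

```bash
python3 -m pendant '[-6,0,-15,0,60, 0,0,-12,0,60,0,0,0,0,60,0,0,0,0,60]';python3 -m pendant '[-1,0,0,0,60,0,0,0,0,60]'
```

```text
time: 6.13
tool_pos: [472.7, -111.4, 15.5]
tcp_rot: [178.8, -0.2, 75.1]
ft_force: [0.9, 0.3, 0.0]
finger_gap: 60.3
time: 6.3
tool_pos: [473.3, -112.0, 17.8]
tcp_rot: [178.7, -0.2, 75.1]
ft_force: [0.4, 0.1, 0.7]
finger_gap: 60.2
```

```bash
for i in 1 2 3 4; do python3 -m pendant '[0,0,0,0,60,0,0,0,0,60]' | sed -n '1,3p'; python3 -c "
from h import *
a=sensors.sense();print(np.round(a['joint_pos'],2),np.round(a['qd'],2),np.round(a['joint_efforts'],1))"; done; python3 -c "
from h import *
for i in range(6):
  viewer.snapshot('top');a=sensors.sense();print(a['time'],np.round(a['tool_pos'],2))"
```

```text
time: 6.47
tool_pos: [474.9, -112.5, 19.8]
tcp_rot: [178.5, -0.2, 75.1]
[-19.58  -1.05 114.8    0.31  64.76  -4.78] [-0.05 -0.52 -0.57  0.01  0.33 -0.01] [ -0.  -43.  -44.    0.   -0.2  -0. ]
time: 6.63
tool_pos: [475.8, -112.8, 20.8]
tcp_rot: [178.4, -0.1, 75.1]
[-19.57  -1.11 114.73   0.31  64.78  -4.78] [ 0.03 -0.19 -0.28 -0.02  0.18 -0.04] [ -0.  -43.1 -44.2   0.   -0.2   0. ]
time: 6.8
tool_pos: [476.0, -112.9, 21.1]
tcp_rot: [178.4, -0.1, 75.1]
[-19.57  -1.13 114.71   0.31  64.79  -4.78] [ 0.09 -0.1  -0.13  0.01  0.04 -0.07] [  0.  -43.2 -44.2   0.   -0.2   0. ]
time: 6.97
tool_pos: [475.9, -112.8, 21.0]
tcp_rot: [178.4, -0.1, 75.1]
[-19.57  -1.12 114.72   0.31  64.79  -4.78] [-0.01 -0.08  0.06  0.05  0.1  -0.06] [  0.  -43.2 -44.2   0.   -0.2   0. ]
7.0167 [ 475.89 -112.81   21.03]
7.0667 [ 475.9  -112.79   21.02]
7.1167 [ 475.89 -112.8    21.01]
7.1667 [ 475.92 -112.81   21.03]
7.2167 [ 475.92 -112.83   21.04]
7.2667 [ 475.92 -112.82   21.04]
```

```bash
python3 - <<'E'
from h import *
st()
s=viewer.snapshot('scene');W=cloud(s)
a=sensors.sense()['tool_pos']
sel=(np.hypot(W[...,0]-a[0]-28,W[...,1]-a[1]+8)<22)&(W[...,2]>20)
v,u=np.nonzero(sel); 
f=s['frame'];gray=f.max(-1)
for r in range(205,236,2): print(r,[(W[r,c].round(0).tolist(),int(gray[r,c])) for c in (225,228)])
cv2.imwrite('pics/tip3.png',cv2.resize(f[180:245,195:265],None,fx=8,fy=8,interpolation=cv2.INTER_NEAREST))
E
```

```text
{'time': 7.27, 'joint_pos': [-19.57, -1.12, 114.72, 0.31, 64.79, -4.78], 'tool_pos': [475.92, -112.82, 21.04], 'tcp_rot': [178.36, -0.15, 75.09], 'ft_force': [0.22, -0.01, -1.04], 'wrist_torque': [-0.01, 0.06, 0.02], 'finger_gap': 59.86}
205 [([526.0, -131.0, 153.0], 110), ([530.0, -125.0, 153.0], 115)]
207 [([533.0, -136.0, 154.0], 102), ([535.0, -128.0, 151.0], 105)]
209 [([537.0, -138.0, 151.0], 44), ([540.0, -131.0, 149.0], 60)]
211 [([537.0, -139.0, 144.0], 37), ([539.0, -131.0, 141.0], 56)]
213 [([536.0, -139.0, 137.0], 27), ([536.0, -131.0, 133.0], 46)]
215 [([532.0, -138.0, 126.0], 35), ([538.0, -132.0, 127.0], 35)]
217 [([534.0, -140.0, 122.0], 34), ([534.0, -131.0, 117.0], 51)]
219 [([533.0, -140.0, 114.0], 37), ([530.0, -129.0, 106.0], 41)]
221 [([532.0, -140.0, 107.0], 38), ([531.0, -131.0, 101.0], 32)]
223 [([532.0, -141.0, 100.0], 62), ([513.0, -123.0, 77.0], 33)]
225 [([508.0, -130.0, 70.0], 87), ([518.0, -126.0, 75.0], 39)]
227 [([508.0, -131.0, 62.0], 90), ([518.0, -127.0, 68.0], 36)]
229 [([506.0, -131.0, 53.0], 109), ([518.0, -127.0, 60.0], 74)]
231 [([478.0, -118.0, 17.0], 140), ([480.0, -110.0, 14.0], 167)]
233 [([484.0, -122.0, 16.0], 230), ([486.0, -114.0, 13.0], 236)]
235 [([490.0, -126.0, 15.0], 162), ([489.0, -115.0, 8.0], 137)]
```

View pics/tip3.png

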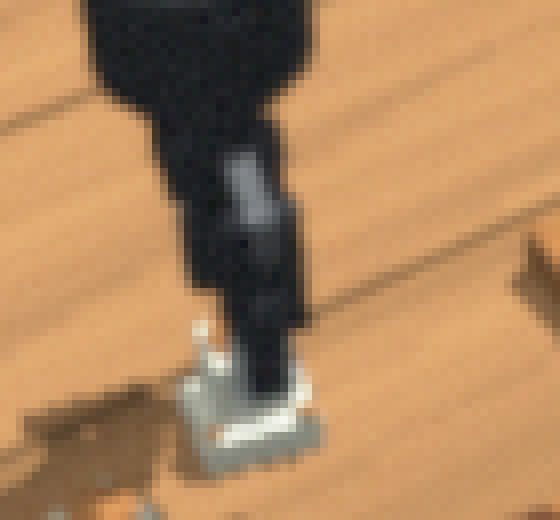

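```bash
python3 -m pendant '[-3,1,-12,0,60,-3,1,-8,0,60,0,0,0,0,60,0,0,0,0,60,0,0,0,0,60,0,0,0,0,60,0,0,0,0,60,0,0,0,0,60]'
```

```text
time: 7.98
tool_pos: [470.7, -111.1, 1.7]
tcp_rot: [178.3, -0.1, 75.1]
ft_force: [-0.1, -0.7, -1.1]
finger_gap: 60.3
```

```bash
python3 -m pendant '[0,0,0,0,20,0,0,0,0,20,0,0,0,0,20,0,0,0,0,20,0,0,0,0,20,0,0,0,0,20]' 60
```

```text
time: 8.48
tool_pos: [472.1, -111.6, 3.2]
tcp_rot: [178.1, -0.1, 75.1]
ft_force: [0.2, -0.3, -1.5]
finger_gap: 26.7
```

```bash
python3 -m pendant '[0,0,30,0,20,0,0,30,0,20,0,0,30,0,20,6,41,0,0.03,20,6,41,0,0.03,20,6,41,0,0.03,20,6,41,0,0.03,20,6,41,0,0.03,20,6,41,0,0,20,6,41,0,0,20,6,41,0,0,20]'; python3 -m pendant '[0,0,0,0,20,0,0,0,0,20,0,0,0,0,20,0,0,0,0,20,0,0,0,0,20,0,0,0,0,20]'
```

```text
time: 9.4
tool_pos: [516.7, 215.7, 97.2]
tcp_rot: [178.1, -0.1, 83.2]
ft_force: [1.4, -0.3, -0.8]
finger_gap: 26.7
time: 9.9
tool_pos: [515.2, 222.2, 95.6]
tcp_rot: [178.2, -0.1, 83.6]
ft_force: [0.4, 0.8, 0.0]
finger_gap: 26.8
```

```bash
python3 - <<'E'
from h import *
st()
s=snap('scene','h1')
cv2.imwrite('pics/h1c.png',cv2.resize(s['frame'][110:260,200:400],None,fx=4,fy=4,interpolation=cv2.INTER_CUBIC))
E
```

```text
{'time': 9.9, 'joint_pos': [18.53, 4.5, 100.47, -0.67, 73.35, 25.16], 'tool_pos': [515.2, 222.16, 95.57], 'tcp_rot': [178.2, -0.13, 83.56], 'ft_force': [0.42, 0.78, 0.0], 'wrist_torque': [0.01, -0.02, -0.01], 'finger_gap': 26.8}
```

View pics/h1c.png

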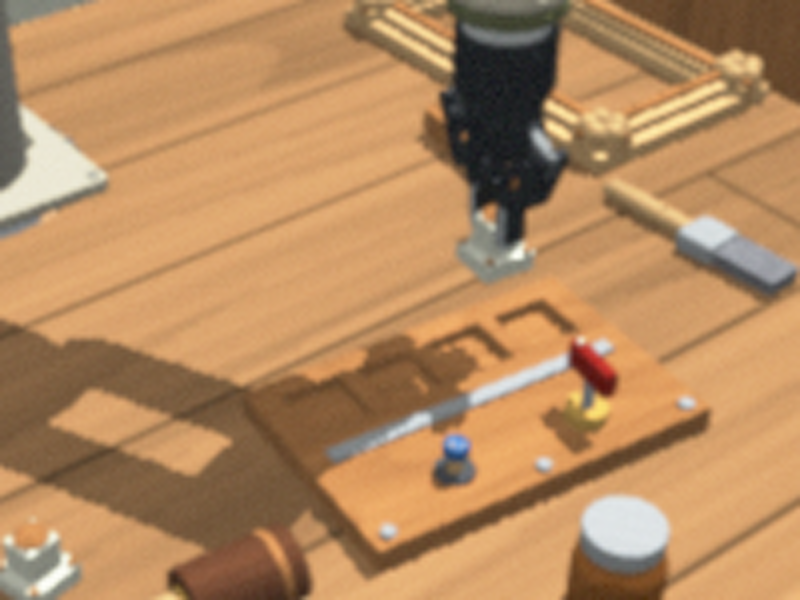

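```bash
cat >> h.py <<'E'
def held(zlo,zhi,n='scene'):
    s=viewer.snapshot(n);W=cloud(s);hsv=cv2.cvtColor(s['frame'],cv2.COLOR_BGR2HSV)
    a=np.array(sensors.sense()['tool_pos'])
    sel=(np.hypot(W[...,0]-a[0],W[...,1]-a[1])<50)&(W[...,2]>zlo)&(W[...,2]<zhi)&(hsv[...,1]<60)&(hsv[...,2]>120)
    P=W[sel]; print(len(P),np.percentile(P[:,2],[2,10,50,90]).round(1))
    return s,P
E
python3 - <<'E'
from h import *
for n in('scene','top'):
    try:
        s,P=held(60,160,n)
        print(P.min(0).round(0),P.max(0).round(0))
        h=np.histogram(P[:,2],bins=range(60,160,4));print(h[0].tolist())
        q=P[np.abs(P[:,2]-112)<9];print(cv2.minAreaRect(q[:,:2].astype(np.float32)))
    except Exception as e: print(e)
E
```

```text
165 [ 94.8  97.4 105.7 126.3]
[495. 197.  91.] [541. 241. 136.]
[0, 0, 0, 0, 0, 0, 0, 1, 10, 17, 23, 42, 22, 9, 8, 8, 11, 6, 8, 0, 0, 0, 0, 0]
((517.3709716796875, 220.92294311523438), (43.621971130371094, 41.295249938964844), 85.04388427734375)
index -1 is out of bounds for axis 0 with size 0
```

```bash
python3 -m pendant '[6,22,0,0.01,20,5,22,0,0,20,0,0,-20,0,20,0,0,-20,0,20,0,0,-15,0,20,0,0,0,0,20,0,0,0,0,20,0,0,0,0,20,0,0,0,0,20,0,0,0,0,20,0,0,0,0,20]'
```

```text
time: 10.97
tool_pos: [531.6, 265.0, 45.4]
tcp_rot: [177.7, -0.4, 83.7]
ft_force: [0.3, -0.5, -0.5]
finger_gap: 26.7
```

```bash
python3 -m pendant '[-5,1,-10,0.01,20,0,0,0,0,20,0,0,0,0,20,0,0,0,0,20,0,0,0,0,20,0,0,0,0,20]'; python3 - <<'E'
from h import *
s,P=held(25,100)
q=P[(P[:,2]>42)&(P[:,2]<66)];print(cv2.minAreaRect(q[:,:2].astype(np.float32)),np.histogram(P[:,2],bins=range(24,100,4))[0])
cv2.imwrite('pics/h2c.png',cv2.resize(s['frame'][150:250,250:400],None,fx=5,fy=5,interpolation=cv2.INTER_CUBIC))
E
```

```text
time: 11.47
tool_pos: [527.1, 266.6, 36.2]
tcp_rot: [177.6, -0.5, 84.3]
ft_force: [-0.3, -0.2, -1.1]
finger_gap: 26.6
157 [33.8 37.1 46.8 68.8]
((529.9190063476562, 262.558349609375), (41.86471939086914, 41.453182220458984), 81.83604431152344) [ 0  0  9 23 14 48 13  8  7  9  8  8  7  3  0  0  0  0]
```

View pics/h2c.png

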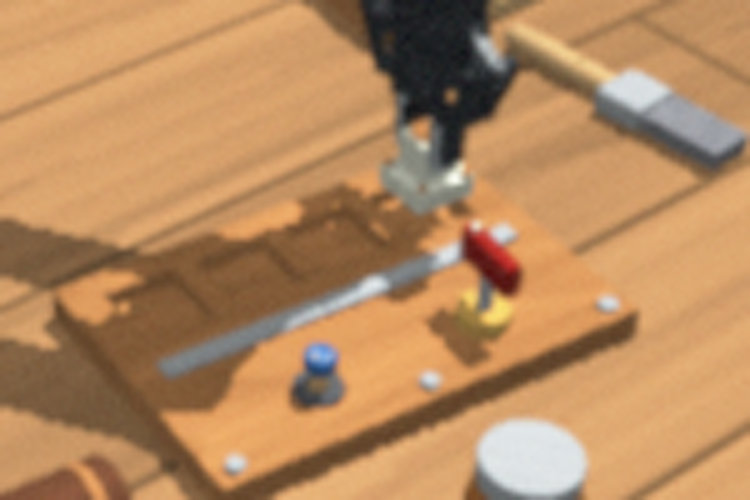

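```bash
python3 -m pendant '[-1,1.5,-10,0,20,0,0,-6,0,20,0,0,0,0,20,0,0,0,0,20,0,0,0,0,20,0,0,0,0,20]'; python3 -m pendant '[0,0,-3,0,20,0,0,-2,0,20,0,0,0,0,20,0,0,0,0,20]'
```

```text
time: 12.02
tool_pos: [530.2, 269.6, 23.9]
tcp_rot: [177.1, -0.6, 84.3]
ft_force: [-2.3, -1.3, 7.0]
finger_gap: 26.8
time: 12.35
tool_pos: [530.2, 269.7, 24.0]
tcp_rot: [177.2, -0.6, 84.3]
ft_force: [0.2, -1.2, 1.2]
finger_gap: 26.8
```

```bash
python3 -m pendant '[-4,-3,0,0,20,0,0,0,0,20,0,0,0,0,20,0,0,0,0,20,0,0,0,0,20]'; python3 - <<'E'
from h import *
s,P=held(20,100)
cv2.imwrite('pics/h3c.png',cv2.resize(s['frame'][170:240,270:370],None,fx=7,fy=7,interpolation=cv2.INTER_CUBIC))
E
```

```text
time: 12.77
tool_pos: [524.3, 265.7, 20.8]
tcp_rot: [177.3, -0.5, 84.3]
ft_force: [0.3, -0.5, 0.2]
finger_gap: 26.6
140 [20.9 24.7 32.1 54.1]
```

View pics/h3c.png

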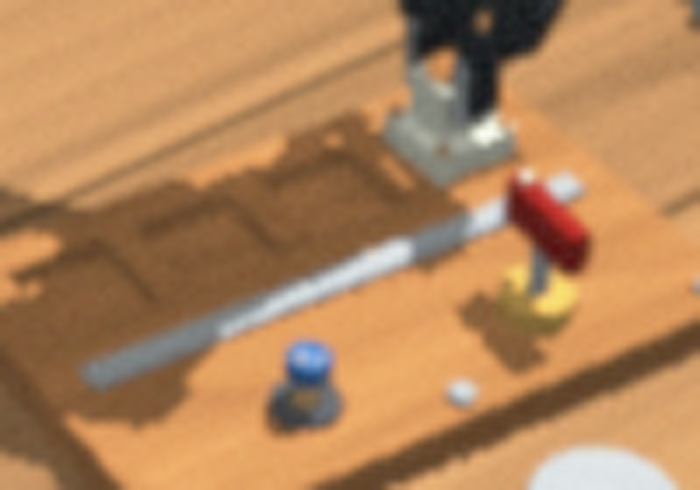

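```bash
python3 -m pendant '[1,0,-4,0,20,0,0,-4,0,20,0,0,0,0,20,0,0,0,0,20,0,0,0,0,20]'; python3 - <<'E'
from h import *
s,P=held(20,100)
cv2.imwrite('pics/h4c.png',cv2.resize(s['frame'][170:240,270:370],None,fx=7,fy=7,interpolation=cv2.INTER_CUBIC))
E
```

```text
time: 13.23
tool_pos: [526.1, 266.0, 13.1]
tcp_rot: [177.3, -0.5, 84.3]
ft_force: [-2.1, -1.0, 4.0]
finger_gap: 26.6
105 [20.5 21.4 27.  46.9]
```

View pics/h4c.png

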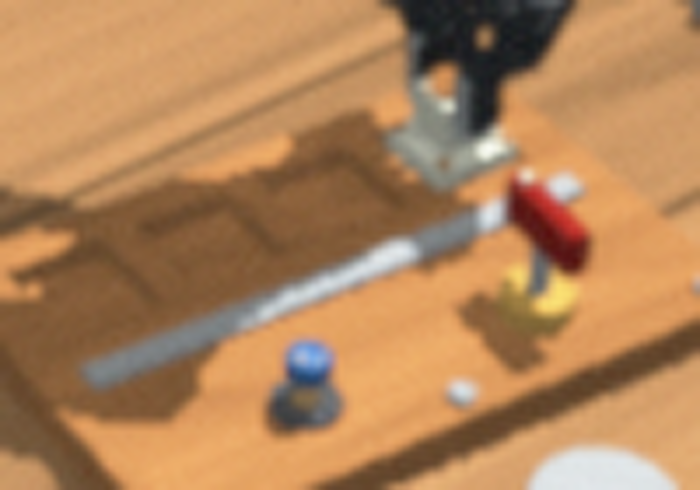

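```bash
python3 -m pendant '[0,0,0,0,60,0,0,0,0,60,0,0,0,0,60,0,0,30,0,60,0,0,35,0,60,0,0,30,0,60,0,-41,0,0.05,60,0,-41,0,0.05,60,0,-41,0,0.05,60,0,-41,0,0.05,60,0,-41,0,0.05,60,0,-41,0,0.05,60]'; python3 -m pendant '[0,-41,0,0.03,60,0,-41,0,0,60,0,-41,0,0,60,0,-41,0,0,60,0,-41,0,0,60,0,0,0,0,60,0,0,0,0,60,0,0,0,0,60,0,0,0,0,60]'
```

```text
time: 14.28
tool_pos: [523.5, 20.3, 110.4]
tcp_rot: [177.1, -0.5, 103.0]
ft_force: [0.3, -1.1, 0.2]
finger_gap: 59.6
time: 15.03
tool_pos: [520.7, -197.8, 110.5]
tcp_rot: [176.9, -0.2, 104.4]
ft_force: [0.2, 0.1, 0.2]
finger_gap: 59.8
```

```bash
python3 -m pendant '[0,0,40,0,60,0,0,40,0,60,0,0,0,0,60,0,0,0,0,60,0,0,0,0,60,0,0,0,0,60,0,0,0,0,60]'; python3 -m pendant '[0,0,-7,0,60,0,0,-7,0,60,0,0,-7,0,60,0,0,-7,0,60,0,0,-7,0,60,0,0,-7,0,60,0,0,-7,0,60,0,0,-7,0,60,0,0,-7,0,60,0,0,-7,0,60,0,0,-7,0,60,0,0,-7,0,60]';  python3 -m pendant '[0,0,0,0,60,0,0,0,0,60,0,0,0,0,60,0,0,0,0,60,0,0,0,0,60]'; python3 -c "
from h import *
st()"
```

```text
time: 15.62
tool_pos: [519.7, -187.9, 189.9]
tcp_rot: [177.1, -0.5, 105.1]
ft_force: [-0.2, 0.3, -0.0]
finger_gap: 60.0
time: 16.62
tool_pos: [517.0, -186.4, 92.2]
tcp_rot: [177.4, -0.8, 105.1]
ft_force: [0.4, -0.3, 0.0]
finger_gap: 60.2
time: 17.03
tool_pos: [516.3, -186.0, 90.5]
tcp_rot: [177.5, -0.9, 105.1]
ft_force: [-0.2, -0.0, 0.5]
finger_gap: 59.7
{'time': 17.03, 'joint_pos': [-26.79, 3.07, 102.54, 2.39, 73.14, -42.51], 'tool_pos': [516.31, -186.04, 90.54], 'tcp_rot': [177.53, -0.86, 105.07], 'ft_force': [-0.19, -0.02, 0.51], 'wrist_torque': [-0.04, 0.04, -0.01], 'finger_gap': 59.69}
```

```bash
python3 -m pendant '[2,-4,-7,-0.014,60,2,-4,-7,-0.014,60,0,0,-7,0,60,0,0,-7,0,60,0,0,-7,0,60,0,0,-7,0,60,0,0,-7,0,60,0,0,-7,0,60,0,0,-5,0,60,0,0,0,0,60,0,0,0,0,60,0,0,0,0,60]'; python3 -c "
from h import *
st()"
```

```text
time: 18.03
tool_pos: [520.0, -194.6, 22.1]
tcp_rot: [177.6, -0.9, 103.3]
ft_force: [-0.3, -0.2, -0.5]
finger_gap: 60.1
{'time': 18.03, 'joint_pos': [-27.39, 8.93, 104.04, 2.47, 65.79, -41.65], 'tool_pos': [520.01, -194.6, 22.09], 'tcp_rot': [177.58, -0.9, 103.28], 'ft_force': [-0.25, -0.21, -0.45], 'wrist_torque': [-0.05, 0.03, 0.01], 'finger_gap': 60.1}
```

```bash
python3 -m pendant '[1,0,-7,0,60,0,0,-7,0,60,0,0,-6,0,60,0,0,0,0,60,0,0,0,0,60]';python3 -m pendant '[0,0,0,0,20,0,0,0,0,20,0,0,0,0,20,0,0,0,0,20,0,0,0,0,20,0,0,0,0,20]' 60
```

```text
time: 18.45
tool_pos: [522.3, -195.1, 1.4]
tcp_rot: [177.5, -0.8, 103.3]
ft_force: [0.9, -0.8, 0.5]
finger_gap: 60.3
time: 18.95
tool_pos: [523.1, -195.5, 2.6]
tcp_rot: [177.4, -0.7, 103.3]
ft_force: [0.2, 0.0, -1.1]
finger_gap: 26.7
```

```bash
python3 -m pendant '[0,0,20,0,20,0,0,20,0,20,0,0,20,0,20,0,0,20,0,20,0,0,20,0,20,0,30,0,-0.05,20,0,30,0,-0.05,20,0,30,0,-0.05,20,0,30,0,-0.05,20,0,30,0,-0.05,20,0,30,0,-0.05,20,0,30,0,-0.03,20]'; python3 -m pendant '[0,30,0,0,20,0,30,0,0,20,0,30,0,0,20,0,30,0,0,20,0,30,0,0,20,0,30,0,0,20,0,0,0,0,20,0,0,0,0,20,0,0,0,0,20,0,0,0,0,20]'
```

```text
time: 19.95
tool_pos: [520.7, 16.9, 107.7]
tcp_rot: [177.3, -0.8, 83.0]
ft_force: [0.3, -0.8, -1.5]
finger_gap: 26.5
time: 20.78
tool_pos: [517.4, 212.1, 107.8]
tcp_rot: [177.2, -0.9, 83.2]
ft_force: [0.8, -0.3, -0.5]
finger_gap: 26.5
```

Next I'll go down over pocket 2 at (519,200) to just above the board, then check.

```bash
python3 -m pendant '[1,-6,-8,0.01,20,0,-6,-8,0.01,20,0,0,-8,0,20,0,0,-8,0,20,0,0,-8,0,20,0,0,-8,0,20,0,0,-8,0,20,0,0,-8,0,20,0,0,-5,0,20,0,0,0,0,20,0,0,0,0,20,0,0,0,0,20]'; python3 -m pendant '[0,0,0,0,20,0,0,0,0,20,0,0,0,0,20]';  python3 - <<'E'
from h import *
s,P=held(25,100)
q=P[(P[:,2]>36)&(P[:,2]<60)];print(cv2.minAreaRect(q[:,:2].astype(np.float32)),np.histogram(P[:,2],bins=range(24,100,4))[0])
E
```

```text
time: 21.78
tool_pos: [517.0, 193.4, 28.6]
tcp_rot: [177.4, -0.7, 84.1]
ft_force: [-0.2, 0.5, -0.3]
finger_gap: 26.8
time: 22.03
tool_pos: [518.0, 194.0, 30.0]
tcp_rot: [177.3, -0.8, 84.1]
ft_force: [0.4, -0.3, -0.7]
finger_gap: 26.6
149 [29.2 32.9 42.2 62.2]
((519.576904296875, 192.27378845214844), (43.174346923828125, 44.2230110168457), 83.0999984741211) [ 0 11 20 23 41 10 10  9  7  5  7  6  0  0  0  0  0  0]
```

```bash
python3 -m pendant '[1,6,0,0,20,0,0,0,0,20,0,0,0,0,20,0,0,0,0,20,0,0,0,0,20,0,0,0,0,20]'; python3 -m pendant '[0,0,-5,0,20,0,0,-4,0,20,0,0,0,0,20,0,0,0,0,20,0,0,0,0,20]'
```

```text
time: 22.58
tool_pos: [520.1, 201.2, 31.3]
tcp_rot: [177.2, -0.8, 84.1]
ft_force: [-1.0, 1.1, -1.1]
finger_gap: 26.8
time: 23.0
tool_pos: [521.7, 202.1, 23.6]
tcp_rot: [177.0, -1.0, 84.1]
ft_force: [-0.8, -0.9, 3.6]
finger_gap: 27.1
```

```bash
python3 -m pendant '[-3,-2,0,0,20,0,0,0,0,20,0,0,-3,0,20,0,0,-3,0,20,0,0,0,0,20,0,0,0,0,20]'; python3 - <<'E'
from h import *
s,P=held(20,100)
cv2.imwrite('pics/i1.png',cv2.resize(s['frame'][170:240,250:350],None,fx=7,fy=7,interpolation=cv2.INTER_CUBIC))
E
```

```text
time: 23.5
tool_pos: [517.2, 199.1, 14.8]
tcp_rot: [177.2, -0.9, 84.1]
ft_force: [0.2, -0.8, -0.2]
finger_gap: 26.5
130 [20.8 22.1 26.9 48.6]
```

View pics/i1.png

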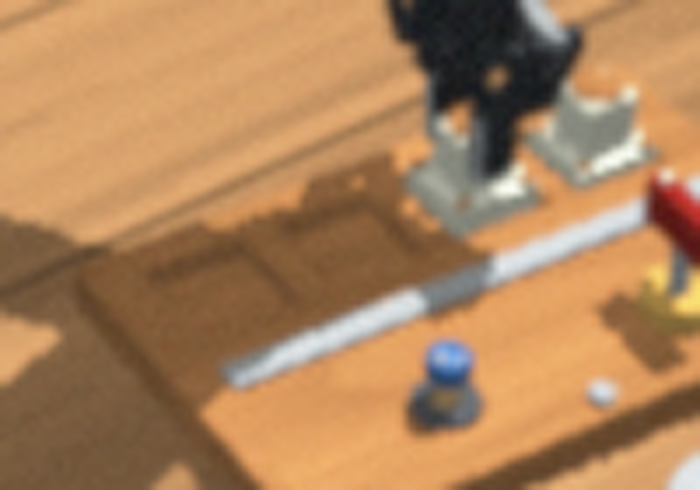

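```bash
python3 -m pendant '[0,0,-2,0,20,0,0,0,0,60,0,0,0,0,60,0,0,0,0,60,0,0,20,0,60,0,0,25,0,60,0,0,25,0,60,0,0,25,0,60,-2,-30,0,-0.03,60,-2,-30,0,-0.03,60,-2,-30,0,-0.03,60,-2,-30,0,-0.025,60]'; python3 -m pendant '[-2,-30,0,0,60,-2,-30,0,0,60,-2,-30,0,0,60,-2,-30,0,0,60,-2,-30,0,0,60,-2,-30,0,0,60,-2,-30,0,0,60,-2,-30,0,0,60,-2,-30,0,0,60,-2,-30,0,0,60,-2,-30,0,0,60,-2,-30,0,0,60]'; python3 -m pendant '[0,0,0,0,60,0,0,0,0,60,0,0,0,0,60]'
python3 - <<'E'
from meas import *
st();run('scene')
s=snap('scene','i2')
E
```

```text
time: 24.55
tool_pos: [508.4, 80.5, 113.4]
tcp_rot: [177.0, -1.0, 77.8]
ft_force: [1.4, -0.2, 0.5]
finger_gap: 60.1
time: 25.55
tool_pos: [482.8, -297.5, 118.7]
tcp_rot: [176.4, -1.0, 77.8]
ft_force: [0.1, 0.1, -0.4]
finger_gap: 60.3
time: 25.8
tool_pos: [481.7, -304.3, 119.3]
tcp_rot: [176.3, -0.8, 77.4]
ft_force: [-0.3, 0.1, -0.6]
finger_gap: 60.2
{'time': 25.8, 'joint_pos': [-39.08, 2.97, 99.54, 2.48, 74.6, -27.05], 'tool_pos': [481.67, -304.32, 119.31], 'tcp_rot': [176.33, -0.85, 77.4], 'ft_force': [-0.34, 0.13, -0.56], 'wrist_torque': [0.0, 0.02, -0.01], 'finger_gap': 60.21}
== scene
block foot (array([ 485.2, -279.3]), array([43.3, 45.6]), 75.4) stemtop [ 488.1 -280.3] button [ 487.2 -280.3] 44
block foot (array([ 483.8, -380.5]), array([44.5, 44.3]), 22.1) stemtop [ 486.5 -381.5] button [ 485.1 -381.2] 53
red (array([644.1, 207.3]), np.float64(167.3)) (array([640.1, 208.3]), array([11.7, 46.8]), 74.7) 29
blue cloud [(array([627.1,  90.2,  47.1]), np.float64(50.5))]
```

View pics/i2.png

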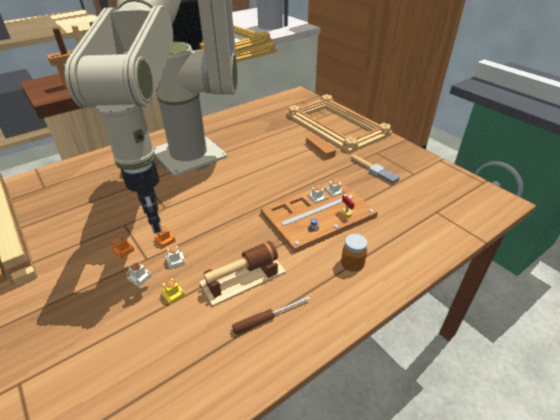

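```bash
python3 -m pendant '[-30,19,0,0,60,-30,19,0,0,60,0,0,0,0,60,0,0,0,0,60,0,0,0,0,60]'; python3 -m pendant '[7,0,-5,0,60,7,0,-5,0,60,7,0,-5,0,60,7,0,-5,0,60,7,0,-5,0,60,7,0,-5,0,60,7,0,-5,0,60,7,0,-5,0,60,7,-2,-5,0,60,0,0,0,0,60,0,0,0,0,60,0,0,0,0,60]'
```

```text
time: 26.32
tool_pos: [417.6, -255.8, 112.0]
tcp_rot: [177.0, -1.3, 77.9]
ft_force: [0.6, -0.2, 0.3]
finger_gap: 60.0
time: 27.32
tool_pos: [497.1, -258.9, 61.6]
tcp_rot: [176.7, -1.2, 78.2]
ft_force: [0.3, -0.1, 1.2]
finger_gap: 59.9
```

```bash
python3 -m pendant '[-5,-10,0,-0.02,60,-5,-10,0,0,60,0,0,0,0,60,0,0,0,0,60,0,0,-7,0,60,0,0,-7,0,60,0,0,-7,0,60,0,0,-7,0,60,0,0,-7,0,60,0,0,0,0,60,0,0,0,0,60,0,0,0,0,60]'
```

```text
time: 28.32
tool_pos: [484.6, -281.1, 22.6]
tcp_rot: [176.7, -1.2, 76.8]
ft_force: [0.7, -0.2, 0.6]
finger_gap: 59.9
```

```bash
python3 -m pendant '[0,1,-7,0,60,0,1,-7,0,60,0,0,-6,0,60,0,0,0,0,60,0,0,0,0,60]';python3 -m pendant '[0,0,0,0,20,0,0,0,0,20,0,0,0,0,20,0,0,0,0,20,0,0,0,0,20,0,0,0,0,20]' 60
```

```text
time: 28.73
tool_pos: [485.3, -278.9, 1.1]
tcp_rot: [176.7, -1.2, 76.8]
ft_force: [0.2, 0.2, -0.5]
finger_gap: 59.9
time: 29.23
tool_pos: [486.1, -279.7, 2.5]
tcp_rot: [176.6, -1.1, 76.8]
ft_force: [-0.2, 0.5, -1.1]
finger_gap: 26.5
```

```bash
python3 -m pendant '[0,0,20,0,20,0,0,20,0,20,0,0,20,0,20,0,0,20,0,20,0,0,20,0,20,2,30,0,0.04,20,2,30,0,0.04,20,2,30,0,0.04,20,2,30,0,0,20,2,30,0,0,20,2,30,0,0,20,2,30,0,0,20]'; python3 -m pendant '[2,30,0,0,20,2,30,0,0,20,2,30,0,0,20,2,30,0,0,20,2,30,0,0,20,2,30,0,0,20,0,0,0,0,20,0,0,0,0,20,0,0,0,0,20,0,0,0,0,20]'
```

```text
time: 30.23
tool_pos: [498.1, -67.1, 107.8]
tcp_rot: [176.4, -1.0, 83.5]
ft_force: [0.2, 0.7, -0.4]
finger_gap: 27.3
time: 31.07
tool_pos: [508.3, 127.5, 108.5]
tcp_rot: [176.3, -1.1, 83.9]
ft_force: [-1.1, -0.3, 0.3]
finger_gap: 26.8
```

```bash
python3 -m pendant '[0,3,-8,0.005,20,0,3,-8,0,20,0,0,-8,0,20,0,0,-8,0,20,0,0,-8,0,20,0,0,-8,0,20,0,0,-8,0,20,0,0,-8,0,20,0,0,-8,0,20,0,0,0,0,20,0,0,0,0,20,0,0,0,0,20]'; python3 -m pendant '[0,0,0,0,20,0,0,0,0,20,0,0,0,0,20]';  python3 - <<'E'
from h import *
s,P=held(25,100)
q=P[(P[:,2]>36)&(P[:,2]<60)];print(cv2.minAreaRect(q[:,:2].astype(np.float32)),np.histogram(P[:,2],bins=range(24,100,4))[0])
E
```

```text
time: 32.07
tool_pos: [506.3, 128.9, 25.7]
tcp_rot: [176.6, -1.0, 83.8]
ft_force: [-0.5, -0.3, -0.0]
finger_gap: 26.9
time: 32.32
tool_pos: [507.4, 129.1, 27.1]
tcp_rot: [176.5, -1.0, 83.8]
ft_force: [-0.5, 1.2, 0.1]
finger_gap: 26.5
155 [27.1 30.4 38.9 61.2]
((509.3163757324219, 125.77959442138672), (41.1590576171875, 44.80418395996094), 78.74097442626953) [ 6 19 18 50 17  6  8  9  4  7  9  2  0  0  0  0  0  0]
```

```bash
python3 -m pendant '[4,5,0,0,20,0,0,0,0,20,0,0,0,0,20,0,0,0,0,20,0,0,0,0,20,0,0,0,0,20]'; python3 -m pendant '[-1,-1,-5,0,20,0,0,-4,0,20,0,0,0,0,20,0,0,0,0,20,0,0,0,0,20]'
```

```text
time: 32.87
tool_pos: [513.1, 135.1, 28.5]
tcp_rot: [176.3, -1.1, 83.8]
ft_force: [-0.2, -0.6, -0.2]
finger_gap: 26.9
time: 33.28
tool_pos: [511.3, 133.7, 17.8]
tcp_rot: [176.4, -1.0, 83.8]
ft_force: [-0.5, -0.3, -0.5]
finger_gap: 26.9
```

```bash
python3 -m pendant '[0,0,-3,0,20,0,0,-2,0,20,0,0,0,0,20,0,0,0,0,20]'; python3 - <<'E'
from h import *
s,P=held(20,100)
cv2.imwrite('pics/j1.png',cv2.resize(s['frame'][170:240,250:350],None,fx=7,fy=7,interpolation=cv2.INTER_CUBIC))
E
```

```text
time: 33.62
tool_pos: [511.3, 133.6, 12.2]
tcp_rot: [176.4, -1.0, 83.8]
ft_force: [-0.5, 0.0, -0.9]
finger_gap: 26.9
135 [20.4 21.3 25.5 48.8]
```

View pics/j1.png

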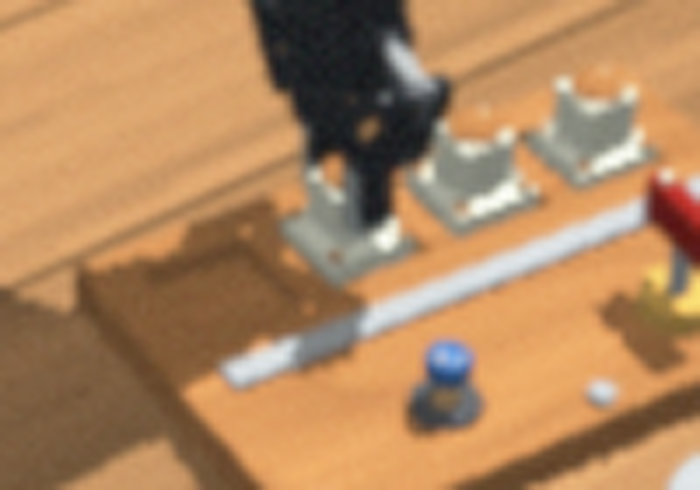

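```bash
python3 -m pendant '[0,0,0,0,60,0,0,0,0,60,0,0,0,0,60,0,0,25,0,60,0,0,25,0,60,0,0,25,0,60,0,0,20,0,60,-3,-30,0,0.05,60,-3,-30,0,0.05,60,-3,-30,0,0.05,60,-3,-30,0,0.05,60,-3,-30,0,0.05,60]'; python3 -m pendant '[-3,-30,0,0.05,60,-3,-30,0,0.05,60,-3,-30,0,0.05,60,-3,-30,0,0.05,60,-3,-30,0,0,60,-3,-30,0,0,60,-3,-30,0,0,60,0,-30,0,0,60,0,-30,0,0,60,0,-25,0,0,60,0,0,0,0,60,0,0,0,0,60]'; python3 -m pendant '[0,0,0,0,60,0,0,0,0,60,0,0,0,0,60,0,0,0,0,60]'
python3 - <<'E'
from meas import *
st();run('scene')
E
```

```text
time: 34.67
tool_pos: [496.0, -15.7, 114.7]
tcp_rot: [176.1, -1.0, 99.2]
ft_force: [0.6, 0.5, -0.0]
finger_gap: 60.2
time: 35.67
tool_pos: [471.6, -333.2, 118.6]
tcp_rot: [175.7, -0.5, 111.2]
ft_force: [0.2, 0.3, 0.3]
finger_gap: 60.0
time: 36.0
tool_pos: [471.8, -330.7, 118.5]
tcp_rot: [175.7, -0.6, 111.2]
ft_force: [-0.5, -0.5, -0.3]
finger_gap: 59.9
{'time': 36.0, 'joint_pos': [-42.91, 5.39, 97.11, 4.23, 76.2, -65.1], 'tool_pos': [471.77, -330.69, 118.52], 'tcp_rot': [175.72, -0.59, 111.25], 'ft_force': [-0.51, -0.47, -0.28], 'wrist_torque': [0.01, 0.02, -0.03], 'finger_gap': 59.9}
== scene
block foot (array([ 484. , -379.9]), array([45.2, 45.5]), 21.5) stemtop [ 486.3 -381.3] button [ 485.1 -380.9] 52
red (array([645.7, 207. ]), np.float64(168.8)) (array([643.9, 208.2]), array([10.4, 46.7]), 79.6) 32
blue cloud [(array([627.3,  90.3,  47.3]), np.float64(50.3))]
```

```bash
python3 -m pendant '[-33,23,0,0,60,-33,23,0,0,60,-33,23,0,0,60,0,0,0,0,60,0,0,0,0,60,0,0,0,0,60]'; python3 -m pendant '[10,-10,0,0,60,10,-10,0,0,60,10,-10,0,0,60,10,-10,0,0,60,10,-10,0,0,60,10,-10,0,0,60,10,-10,0,0,60,10,-10,0,0,60,10,-10,0,0,60,10,-10,0,0,60,10,-10,0,0,60]';  python3 -m pendant '[0,0,0,0,60,0,0,0,0,60,0,0,0,0,60,0,0,0,0,60]'
```

```text
time: 36.55
tool_pos: [365.8, -251.1, 108.9]
tcp_rot: [176.1, -1.4, 111.6]
ft_force: [0.0, 0.3, -0.5]
finger_gap: 60.2
time: 37.47
tool_pos: [493.2, -371.7, 112.7]
tcp_rot: [175.8, -0.8, 111.9]
ft_force: [0.1, -0.2, -0.1]
finger_gap: 60.0
time: 37.8
tool_pos: [497.1, -374.0, 112.2]
tcp_rot: [175.7, -0.7, 112.0]
ft_force: [-0.7, -0.2, -0.9]
finger_gap: 60.5
```

```bash
python3 -m pendant '[-7,-3,-8,-0.012,60,-7,-3,-8,0,60,0,0,-8,0,60,0,0,-8,0,60,0,0,-8,0,60,0,0,-8,0,60,0,0,-8,0,60,0,0,-8,0,60,0,0,-8,0,60,0,0,-8,0,60,0,0,0,0,60,0,0,0,0,60]';python3 -m pendant '[0,0,0,0,60,0,0,0,0,60]'
```

```text
time: 38.8
tool_pos: [478.8, -377.8, 21.4]
tcp_rot: [175.8, -0.9, 111.3]
ft_force: [0.3, 0.8, -0.0]
finger_gap: 59.9
time: 38.97
tool_pos: [479.0, -377.8, 21.4]
tcp_rot: [175.8, -0.9, 111.3]
ft_force: [-0.2, -0.2, 0.3]
finger_gap: 59.9
```

```bash
python3 -m pendant '[2,-1,-7,0,60,2,-1,-7,0,60,0,0,-6,0,60,0,0,0,0,60,0,0,0,0,60]';python3 -m pendant '[0,0,0,0,20,0,0,0,0,20,0,0,0,0,20,0,0,0,0,20,0,0,0,0,20,0,0,0,0,20]' 60
```

```text
time: 39.38
tool_pos: [484.7, -381.2, 1.2]
tcp_rot: [175.7, -0.8, 111.3]
ft_force: [0.4, -1.0, 0.1]
finger_gap: 59.8
time: 39.88
tool_pos: [485.1, -381.7, 2.3]
tcp_rot: [175.7, -0.7, 111.3]
ft_force: [0.0, -0.5, 0.7]
finger_gap: 27.3
```

```bash
python3 -m pendant '[0,0,20,0,20,0,0,20,0,20,0,0,20,0,20,0,0,20,0,20,0,0,20,0,20,1,30,0,-0.05,20,1,30,0,-0.05,20,1,30,0,-0.05,20,1,30,0,-0.05,20,1,30,0,-0.05,20,1,30,0,-0.05,20,1,30,0,-0.05,20]'; python3 -m pendant '[1,30,0,-0.05,20,1,30,0,-0.05,20,1,30,0,0,20,1,30,0,0,20,1,30,0,0,20,1,30,0,0,20,1,20,0,0,20,0,0,0,0,20,0,0,0,0,20,0,0,0,0,20,0,0,0,0,20]'
```

```text
time: 40.88
tool_pos: [489.0, -168.9, 106.4]
tcp_rot: [175.6, -0.7, 89.9]
ft_force: [0.8, -0.2, -1.1]
finger_gap: 27.0
time: 41.8
tool_pos: [493.3, 46.2, 107.0]
tcp_rot: [175.4, -0.8, 84.0]
ft_force: [-0.3, 0.7, 0.3]
finger_gap: 26.9
```

```bash
python3 -m pendant '[4,8,-8,0,20,4,7,-8,0,20,4,6,-8,0,20,0,0,-8,0,20,0,0,-8,0,20,0,0,-8,0,20,0,0,-8,0,20,0,0,-8,0,20,0,0,-7,0,20,0,0,0,0,20,0,0,0,0,20,0,0,0,0,20]'; python3 -m pendant '[0,0,0,0,20,0,0,0,0,20,0,0,0,0,20]';  python3 - <<'E'
from h import *
s,P=held(25,100)
q=P[(P[:,2]>36)&(P[:,2]<60)];print(cv2.minAreaRect(q[:,:2].astype(np.float32)),np.histogram(P[:,2],bins=range(24,100,4))[0])
E
```

```text
time: 42.8
tool_pos: [504.4, 65.2, 25.1]
tcp_rot: [175.7, -0.7, 83.6]
ft_force: [-0.6, 0.2, -0.1]
finger_gap: 26.9
time: 43.05
tool_pos: [505.5, 65.2, 26.5]
tcp_rot: [175.6, -0.7, 83.6]
ft_force: [0.0, 1.0, -0.5]
finger_gap: 27.1
156 [26.4 30.2 38.7 58.3]
((508.024658203125, 64.86434936523438), (43.39557647705078, 40.52180862426758), 77.43376922607422) [ 9 17 21 48 18  7  8  9  5  5  7  1  0  0  1  0  0  0]
```

```bash
python3 -m pendant '[-2,2,-5,0,20,0,0,-4,0,20,0,0,0,0,20,0,0,0,0,20,0,0,0,0,20,0,0,0,0,20]'
```

```text
time: 43.6
tool_pos: [504.3, 67.5, 17.6]
tcp_rot: [175.4, -0.7, 83.6]
ft_force: [0.0, -0.4, -1.3]
finger_gap: 26.7
```

```bash
python3 -m pendant '[0,0,-3,0,20,0,0,-3,0,20,0,0,0,0,20,0,0,0,0,60,0,0,0,0,60,0,0,0,0,60,0,0,0,0,60]';python3 -m pendant '[0,0,25,0,60,0,0,25,0,60,0,0,25,0,60,-20,-30,10,0,60,-20,-30,0,0,60,-20,-30,0,0,60,-20,-30,0,0,60,0,0,0,0,60,0,0,0,0,60,0,0,0,0,60]'; python3 - <<'E'
from h import *
st()
for n,b in(('scene',(160,250,240,380)),('top',(140,240,165,305))):
  s=snap(n)
  W=cloud(s)
  cv2.imwrite(f'pics/k_{n}.png',cv2.resize(s['frame'][b[0]:b[1],b[2]:b[3]],None,fx=5,fy=5,interpolation=cv2.INTER_CUBIC))
  Z=W[...,2];wm=white_mask(s)>0
  for x,y in((527,266),(520,200),(513,134),(507,68)):
    d=np.hypot(W[...,0]-x-1,W[...,1]-y)<38
    q=W[d&wm&(Z<35)]; t=W[d&(Z>48)]
    print(n,(x,y),'foot',np.percentile(q[:,2],[10,50,90]).round(1),np.array(cv2.minAreaRect(q[:,:2].astype(np.float32))[0]).round(1),cv2.minAreaRect(q[:,:2].astype(np.float32))[2].__round__(1),'top',t.mean(0).round(1))
E
```

```text
time: 44.18
tool_pos: [504.5, 67.5, 11.1]
tcp_rot: [175.4, -0.7, 83.6]
ft_force: [-0.3, 0.4, 0.1]
finger_gap: 60.0
time: 45.02
tool_pos: [420.7, -57.1, 101.3]
tcp_rot: [175.2, -0.6, 83.7]
ft_force: [0.5, 1.1, -0.1]
finger_gap: 60.0
{'time': 45.02, 'joint_pos': [-15.89, -22.42, 123.96, 1.39, 73.86, -9.91], 'tool_pos': [420.72, -57.1, 101.28], 'tcp_rot': [175.24, -0.55, 83.71], 'ft_force': [0.5, 1.05, -0.09], 'wrist_torque': [-0.06, 0.05, -0.03], 'finger_gap': 60.03}
scene (527, 266) foot [20.2 23.3 26.7] [532.3 257.7] 38.9 top [531.  261.9  53.2]
scene (520, 200) foot [21.2 23.4 27.3] [524.7 190.5] 33.1 top [521.1 197.3  53.2]
scene (513, 134) foot [21.  23.6 27.5] [512.  132.7] 79.8 top [513.4 129.6  53.1]
scene (507, 68) foot [21.1 23.9 27.3] [499.6  69.1] 84.6 top [507.7  66.7  53.4]
top (527, 266) foot [22.1 27.1 29.8] [525.4 266.7] 84.9 top [524.6 265.4  57.7]
top (520, 200) foot [23.6 27.1 30.4] [513.9 202.9] 5.9 top [514.9 200.3  57.5]
top (513, 134) foot [23.8 27.1 29.6] [508.8 133.8] 84.7 top [508.4 133.5  57.7]
top (507, 68) foot [24.5 27.3 30.3] [502.1  70. ] 89.3 top [501.7  70.3  57.9]
```

View pics/k_scene.png

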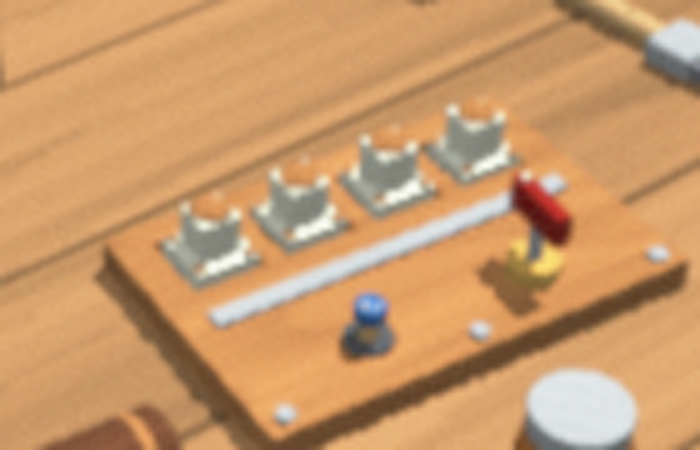

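View pics/k_top.png

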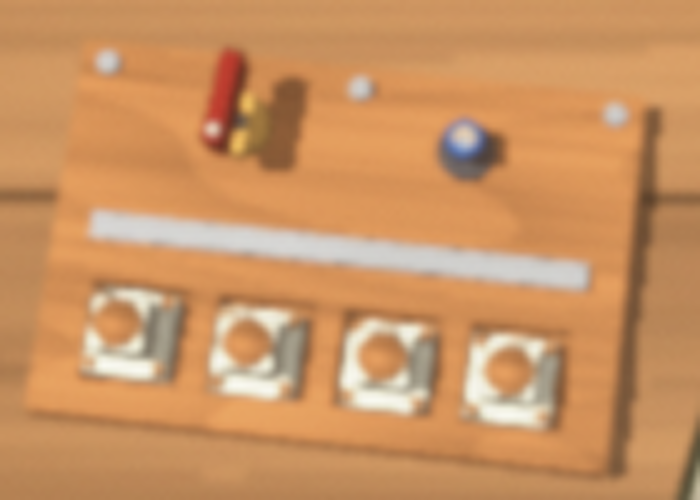

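All four are seated: feet just above board level, stems upright. Next is the screw. The jaws must lie across the bar, which is at about 170°, so the yaw should be about 170°.

```bash
python3 -m pendant '[13,16,0,0.09,50,13,16,0,0.09,50,13,16,0,0.09,50,13,16,0,0.09,50,13,16,0,0.09,50,13,16,0,0.09,50,13,16,0,0.09,50,13,16,0,0.09,50,13,16,0,0.09,50,13,16,0,0.09,50,13,16,0,0.09,50,13,16,0,0.09,50]'; python3 -m pendant '[13,16,0,0.09,50,13,16,0,0.09,50,13,16,0,0.09,50,13,16,0,0.08,50,12,12,0,0.06,50,0,0,0,0,50,0,0,0,0,50,0,0,0,0,50,0,0,0,0,50]'
```

```text
time: 46.12
tool_pos: [583.0, 160.1, 95.3]
tcp_rot: [175.6, -0.9, 149.6]
ft_force: [0.4, -0.2, 0.8]
finger_gap: 50.4
time: 46.87
tool_pos: [646.1, 258.6, 85.2]
tcp_rot: [175.7, -1.4, 175.7]
ft_force: [-0.4, 0.2, -0.2]
finger_gap: 49.9
```

```bash
python3 - <<'E'
from h import *
st()
from scipy.spatial.transform import Rotation as Ro
a=sensors.sense();R=Ro.from_euler('xyz',a['tcp_rot'],degrees=True).as_matrix();print('zt',R[:,2].round(3),'g35',(np.array(a['tool_pos'])-35*R[:,2]).round(1))
for n in('scene','top'):
  im=cv2.imread('pics/k_%s.png'%n); b=(160,240) if n=='scene' else (140,165)
  s=viewer.snapshot(n); hsv=cv2.cvtColor(im,cv2.COLOR_BGR2HSV)
  for nm,lo,hi,z in (('blue',(100,80,60),(130,255,255),52),('red',(0,150,60),(6,255,255),None),('yel',(21,110,120),(32,255,255),34)):
    m=cv2.inRange(hsv,lo,hi)
    if nm=='red': m|=cv2.inRange(hsv,(172,150,60),(180,255,255))
    m=cv2.morphologyEx(m,cv2.MORPH_OPEN,np.ones((3,3)))
    cs=cv2.findContours(m,cv2.RETR_EXTERNAL,cv2.CHAIN_APPROX_NONE)[0]
    for c in cs:
      if cv2.contourArea(c)<250: continue
      x,y,w,h=cv2.boundingRect(c); 
      to=lambda u,v,z: ray(s,b[1]+(u+.5)/5-.5,b[0]+(v+.5)/5-.5,z)[:2].round(1)
      print(n,nm,cv2.contourArea(c),'bbox',x,y,w,h,'centroid',to(x+w/2,y+h/2,z or 82))
E
```

```text
{'time': 46.87, 'joint_pos': [15.04, 26.13, 76.07, 4.67, 77.73, -71.55], 'tool_pos': [646.14, 258.64, 85.22], 'tcp_rot': [175.67, -1.42, 175.66], 'ft_force': [-0.4, 0.21, -0.17], 'wrist_torque': [-0.01, -0.08, 0.02], 'finger_gap': 49.92}
zt [-0.019  0.077 -0.997] g35 [646.8 255.9 120.1]
scene blue 493.0 bbox 357 296 27 28 centroid [629.8  87.8]
scene red 1714.5 bbox 515 182 54 60 centroid [649.2 199.3]
scene yel 354.5 bbox 534 249 27 24 centroid [645.  214.8]
top red 1447.0 bbox 209 52 33 78 centroid [637.4 211.3]
```

```bash
python3 - <<'E'
from h import *
S={n:viewer.snapshot(n) for n in('scene','top')}
to=lambda n,u,v,z: ray(S[n],(240 if n=='scene' else 165)+(u+.5)/5-.5,(160 if n=='scene' else 140)+(v+.5)/5-.5,z)[:2].round(1)
print('bar top', to('top',223,99,82),'ends',to('top',212,146,82),to('top',235,50,82))
print('bar scene ends',to('scene',522,178,82),to('scene',565,212,82))
print('peg',to('top',465,138,52),to('scene',370,302,52))
print('collar scene',to('scene',536,258,34),'top',to('top',250,128,34))
E
```

```text
bar top [633.3 212.4] ends [609.1 216.9] [658.7 207.4]
bar scene ends [618.9 212.3] [657.2 209.9]
peg [622.2  93.4] [624.4  92.1]
collar scene [638.9 211.2] top [632.3 206.5]
```

```bash
python3 -m pendant '[-4,-15,0,-0.036,50,-4,-15,0,-0.036,50,-3,-14,0,-0.036,50,0,0,0,0,50,0,0,0,0,50,0,0,0,0,50,0,0,0,0,50]'; cat > g.py <<'E'
from h import *
from scipy.spatial.transform import Rotation as Ro
a=sensors.sense();R=Ro.from_euler('xyz',a['tcp_rot'],degrees=True).as_matrix()
print('zt',R[:,2].round(3),'g33',(np.array(a['tool_pos'])-33*R[:,2]).round(1),'j',np.round(a['joint_pos'],1),'tq',np.round(a['wrist_torque'],2),'F',np.round(a['ft_force'],1),'yaw',round(a['tcp_rot'][2],1))
E
python3 g.py
```

```text
time: 47.65
tool_pos: [636.0, 210.7, 89.1]
tcp_rot: [175.5, -1.1, 169.0]
ft_force: [0.1, -1.6, -0.1]
finger_gap: 50.1
zt [-0.004  0.08  -0.997] g33 [636.1 208.1 122. ] j [ 11.3  21.5  81.6   4.7  76.3 -68.8] tq [-0.03 -0.03 -0.04] F [ 0.1 -1.6 -0.1] yaw 169.0
```

```bash
python3 -m pendant '[0,2,-7,0,50,0,1,-7,0,50,0,0,-7,0,50,0,0,-7,0,50,0,0,-7,0,50,0,0,-7,0,50,0,0,-6,0,50,0,0,0,0,50,0,0,0,0,50,0,0,0,0,50,0,0,0,0,50]';python3 g.py
```

```text
time: 48.57
tool_pos: [634.2, 216.3, 33.0]
tcp_rot: [175.6, -1.3, 169.2]
ft_force: [0.2, 0.3, -0.4]
finger_gap: 50.3
zt [-0.008  0.08  -0.997] g33 [634.5 213.6  65.9] j [ 11.8  25.   83.3   4.8  71.3 -68.9] tq [-0.01  0.01 -0.07] F [ 0.2  0.3 -0.4] yaw 169.2
```

```bash
python3 -m pendant '[1,-2,3,0,50,0,0,0,0,50,0,0,0,0,50,0,0,0,0,50,0,0,0,0,5,0,0,0,0,5,0,0,0,0,5,0,0,0,0,5,0,0,0,0,5,0,0,0,0,5]' 40;python3 g.py; python3 - <<'E'
from h import *
s=snap('scene');cv2.imwrite('pics/l1.png',cv2.resize(s['frame'][150:250,280:400],None,fx=6,fy=6,interpolation=cv2.INTER_CUBIC))
E
```

```text
time: 49.4
tool_pos: [637.9, 216.4, 39.9]
tcp_rot: [175.3, -1.0, 169.3]
ft_force: [0.6, -0.3, 1.2]
finger_gap: 11.6
zt [-0.002  0.083 -0.997] g33 [638.  213.7  72.8] j [ 11.7  24.7  83.    4.9  71.5 -69.1] tq [-0.73  0.08 -0.02] F [ 0.6 -0.3  1.2] yaw 169.3
```

View pics/l1.png

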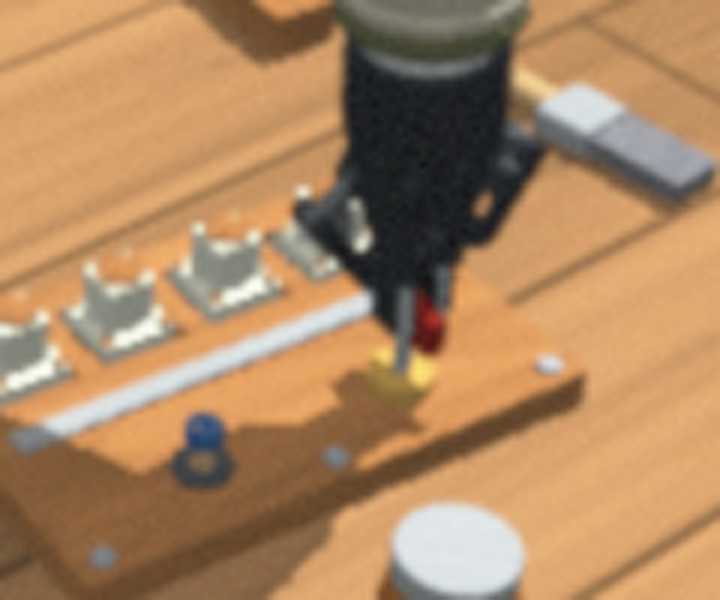

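```bash
python3 -m pendant '[0.3,0,0,-0.12,5,0.3,0,0,-0.12,5,0.3,0,0,-0.12,5,0.3,-0.1,0,-0.12,5]';python3 g.py
```

```text
time: 49.78
tool_pos: [638.7, 215.2, 39.8]
tcp_rot: [175.5, -1.1, 141.0]
ft_force: [0.2, 0.4, 1.6]
finger_gap: 11.2
zt [ 0.035  0.073 -0.997] g33 [637.5 212.7  72.7] j [ 12.1  22.9  85.3   3.9  69.  -40.1] tq [-0.49  0.42  0.12] F [0.2 0.4 1.6] yaw 141.0
```

```bash
python3 -m pendant '[0.3,-0.2,0,-0.12,5,0.2,-0.2,0,-0.12,5,0.2,-0.2,0,-0.12,5,0.2,-0.3,0,-0.12,5,0.1,-0.3,0,-0.12,5,0.1,-0.3,0,-0.12,5]';python3 g.py;python3 -m pendant '[0,-0.3,0,-0.12,5,0,-0.3,0,-0.12,5,0,-0.3,0,-0.12,5,-0.1,-0.3,0,-0.12,5]';python3 g.py
```

```text
time: 50.28
tool_pos: [638.5, 213.0, 39.8]
tcp_rot: [175.6, -1.2, 98.0]
ft_force: [1.2, 1.2, 1.1]
finger_gap: 11.7
zt [ 0.073  0.031 -0.997] g33 [636.1 212.   72.7] j [13.7 21.5 87.1  0.8 66.9  5.4] tq [-0.03  0.63  0.06] F [1.2 1.2 1.1] yaw 98.0
time: 50.62
tool_pos: [637.6, 212.0, 39.8]
tcp_rot: [175.7, -1.2, 69.4]
ft_force: [1.6, 0.5, 0.1]
finger_gap: 11.6
zt [ 0.078 -0.006 -0.997] g33 [635.  212.2  72.7] j [14.9 21.7 86.8 -1.6 67.3 36.2] tq [0.32 0.45 0.06] F [1.6 0.5 0.1] yaw 69.4
```

```bash
python3 -m pendant '[0,-0.3,0,-0.12,5,0,-0.3,0,-0.12,5,-0.1,-0.3,0,-0.12,5,-0.1,-0.3,0,-0.12,5,-0.2,-0.2,0,-0.12,5,-0.2,-0.2,0,-0.12,5]';python3 g.py;python3 -m pendant '[-0.2,-0.2,0,-0.12,5,-0.3,-0.2,0,-0.12,5]';python3 g.py;python3 -m pendant '[-0.3,-0.1,0,-0.12,5]';python3 g.py
```

```text
time: 51.12
tool_pos: [635.6, 211.5, 39.8]
tcp_rot: [175.9, -1.3, 26.4]
ft_force: [0.3, 0.4, 0.5]
finger_gap: 11.7
zt [ 0.052 -0.054 -0.997] g33 [633.9 213.3  72.7] j [16.2 23.7 84.2 -4.  70.1 81.2] tq [0.68 0.29 0.09] F [0.3 0.4 0.5] yaw 26.4
time: 51.28
tool_pos: [634.9, 211.7, 39.8]
tcp_rot: [176.0, -1.3, 12.1]
ft_force: [0.8, 0.8, 0.1]
finger_gap: 11.6
zt [ 0.037 -0.064 -0.997] g33 [633.7 213.8  72.7] j [16.4 24.6 83.1 -4.3 71.4 95.8] tq [0.68 0.08 0.06] F [0.8 0.8 0.1] yaw 12.1
time: 51.37
tool_pos: [634.7, 211.8, 39.8]
tcp_rot: [176.0, -1.3, 4.9]
ft_force: [0.6, -0.0, 0.2]
finger_gap: 11.3
zt [ 0.029 -0.067 -0.997] g33 [633.7 214.   72.7] j [ 16.5  25.   82.5  -4.4  72.  103. ] tq [ 0.68 -0.01  0.12] F [ 0.6 -0.   0.2] yaw 4.9
```

```bash
for i in 1 2 3 4 5 6; do python3 -m pendant '[0,0,0,-0.06,5]' >/dev/null;python3 g.py; done
```

```text
zt [ 0.024 -0.068 -0.997] g33 [633.8 214.2  72.7] j [ 16.5  25.3  82.1  -4.3  72.4 106.8] tq [ 0.43  0.32 -0.01] F [-1.4 -0.9  1.5] yaw 1.0
zt [ 0.019 -0.069 -0.997] g33 [633.8 214.3  72.7] j [ 16.5  25.6  81.8  -4.3  72.8 110.4] tq [0.49 0.25 0.04] F [-0.5 -1.   1.7] yaw -2.6
zt [ 0.014 -0.07  -0.997] g33 [633.8 214.5  72.7] j [ 16.5  25.8  81.5  -4.2  73.1 114. ] tq [0.54 0.24 0.25] F [-1.7 -0.5  0.4] yaw -6.3
zt [ 0.009 -0.07  -0.998] g33 [633.7 214.5  72.8] j [ 16.4  26.   81.2  -4.2  73.5 117.6] tq [0.42 0.43 1.1 ] F [-0.8 -1.7  1.2] yaw -9.9
zt [ 0.003 -0.07  -0.998] g33 [633.2 214.5  72.8] j [ 16.4  26.3  80.9  -4.1  73.9 121.1] tq [0.28 2.24 1.04] F [-13.7  -0.7  13.7] yaw -13.4
zt [-0.002 -0.071 -0.997] g33 [632.9 214.6  73.1] j [ 16.4  26.5  80.6  -4.   74.3 124.5] tq [0.42 0.36 2.15] F [-2.2 -1.8  2.8] yaw -16.9
```

```bash
python3 -m pendant '[0,0,0,0.06,5,0,0,0,0.06,5]'>/dev/null;python3 g.py; python3 -m pendant '[0,0,0,0.1,5,0.1,0,0,0.12,5,0.2,0,0,0.12,5,0.3,0,0,0.12,5,0.3,0,0,0.12,5,0.2,0.1,0,0.12,5,0.2,0.1,0,0.12,5]';python3 g.py
```

```text
zt [ 0.007 -0.07  -0.997] g33 [633.1 214.5  72.9] j [ 16.4  26.1  81.1  -4.2  73.6 117.8] tq [ 0.34 -1.79  0.92] F [12.1 -1.2 -8. ] yaw -10.1
time: 52.62
tool_pos: [635.9, 211.4, 39.9]
tcp_rot: [176.2, -1.2, 38.7]
ft_force: [1.7, -1.2, -2.0]
finger_gap: 11.5
zt [ 0.058 -0.039 -0.998] g33 [634.  212.7  72.8] j [15.8 23.1 85.  -3.3 69.3 68.2] tq [ 0.43 -0.05 -0.1 ] F [ 1.7 -1.2 -2. ] yaw 38.7
```

```bash
python3 -m pendant '[0.2,0.2,0,0.12,5,0.2,0.2,0,0.12,5,0.1,0.3,0,0.12,5,0.1,0.3,0,0.12,5,0,0.3,0,0.12,5,0,0.3,0,0.1,5,0,0,0,0,5]';python3 g.py; python3 -m pendant '[0,0,0,0,50,0,0,0,0,50,0,0,0,0,50,0,0,0,0,50,0,0,15,0,50,0,0,20,0,50,0,0,20,0,50,0,0,20,0,50,-20,-20,10,0,50,-20,-20,0,0,50,-20,-20,0,0,50,-20,-20,0,0,50]';python3 -m pendant '[-20,-20,0,0,50,-20,-20,0,0,50,-20,-20,0,0,50,-20,-20,0,0,50,-20,-20,0,0,50,-20,-20,0,0,50,-20,-20,0,0,50]'; python3 - <<'E'
from h import *
st()
s=snap('scene');cv2.imwrite('pics/m_scene.png',cv2.resize(s['frame'][160:250,240:380],None,fx=5,fy=5,interpolation=cv2.INTER_CUBIC))
s=snap('top');cv2.imwrite('pics/m_top.png',cv2.resize(s['frame'][140:240,165:305],None,fx=5,fy=5,interpolation=cv2.INTER_CUBIC))
E
```

```text
time: 53.2
tool_pos: [637.9, 212.2, 39.9]
tcp_rot: [176.1, -1.4, 80.8]
ft_force: [2.0, 1.3, 0.5]
finger_gap: 11.6
zt [ 0.071  0.014 -0.997] g33 [635.6 211.7  72.8] j [14.2 21.8 86.7 -0.3 67.4 23.5] tq [0.5  0.33 0.11] F [2.  1.3 0.5] yaw 80.8
time: 54.2
tool_pos: [555.6, 132.8, 126.7]
tcp_rot: [176.2, -1.3, 79.8]
ft_force: [0.8, -0.4, 0.9]
finger_gap: 50.0
time: 54.78
tool_pos: [408.8, -12.0, 127.6]
tcp_rot: [176.0, -1.3, 79.4]
ft_force: [0.2, -0.4, 0.7]
finger_gap: 49.7
{'time': 54.78, 'joint_pos': [-10.09, -26.23, 123.85, 1.3, 78.34, 0.37], 'tool_pos': [408.85, -11.98, 127.56], 'tcp_rot': [175.96, -1.31, 79.37], 'ft_force': [0.16, -0.4, 0.69], 'wrist_torque': [-0.04, 0.03, -0.05], 'finger_gap': 49.67}
```

View pics/m_top.png

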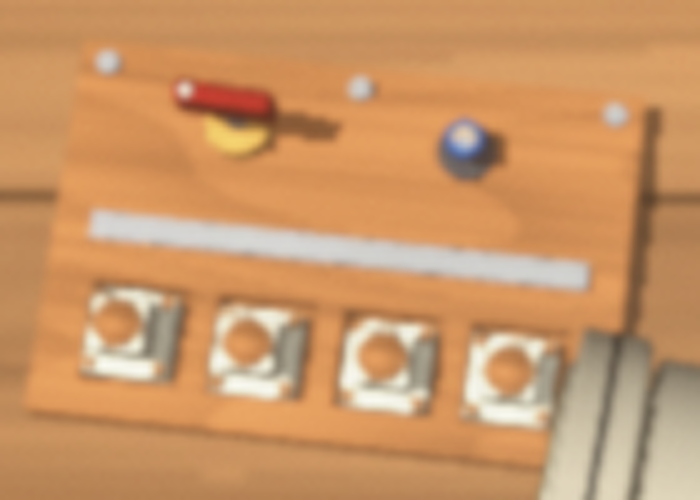

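View pics/m_scene.png

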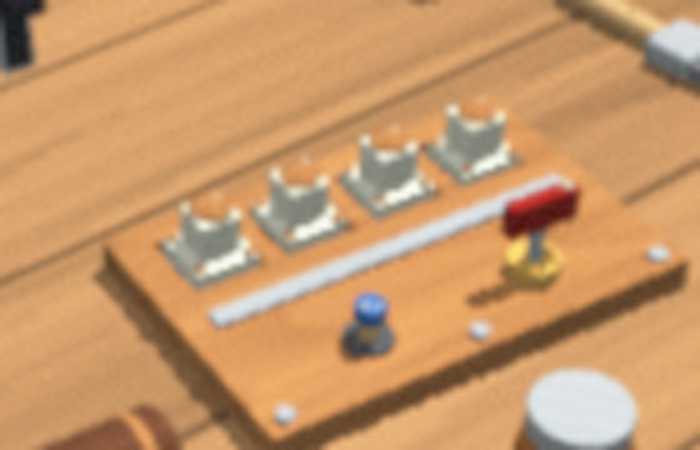

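```bash
python3 - <<'E'
from meas import *
s=viewer.snapshot('top'); f=cv2.resize(s['frame'][140:240,165:305],None,fx=5,fy=5,interpolation=cv2.INTER_CUBIC)
hsv=cv2.cvtColor(f,cv2.COLOR_BGR2HSV)
m=cv2.inRange(hsv,(0,140,60),(8,255,255))|cv2.inRange(hsv,(170,140,60),(180,255,255)); m[150:]=0
P=np.argwhere(m>0)[:,::-1]
W=np.array([ray(s,165+(u+.5)/5-.5,140+(v+.5)/5-.5,80)[:2] for u,v in P])
print('red',axis(W),rect(W))
m=cv2.inRange(hsv,(0,0,170),(180,60,255)); m[:200]=0;m[300:]=0
c=max(cv2.findContours(m,0,2)[0],key=cv2.contourArea)[:,0]
W=np.array([ray(s,165+(u+.5)/5-.5,140+(v+.5)/5-.5,24)[:2] for u,v in c]);print('strip',axis(W),rect(W))
s=viewer.snapshot('scene'); f=cv2.resize(s['frame'][160:250,240:380],None,fx=5,fy=5,interpolation=cv2.INTER_CUBIC)
to=lambda u,v,z: ray(s,240+(u+.5)/5-.5,160+(v+.5)/5-.5,z)[:2]
E
```

```text
red (array([633. , 209.4]), np.float64(82.2)) (array([633.3, 212.4]), array([50.6, 15.3]), 80.7)
strip (array([570.1, 161.6]), np.float64(84.0)) (array([569.7, 159.9]), array([260.7,  14.5]), 84.1)
```

The screw stands about 87° from bottomed, measured against the jig's strip, so the quarter turn is good. The blocks are still seated. Now the mallet.

```bash
python3 -m pendant '[16,-11,0,0.02,60,20,-14,0,0.02,60,20,-14,0,0.02,60,20,-14,0,0.02,60,20,-14,0,0,60,20,-14,0,0,60,20,-14,0,0,60,20,-14,0,0,60,20,-14,0,0,60,20,-14,0,0,60,20,-14,0,0,60,16,-10,0,0,60]'; python3 -m pendant '[0,0,0,0,60,0,0,0,0,60,0,0,0,0,60,0,0,0,0,60,0,0,0,0,60]';python3 g.py
```

```text
time: 55.98
tool_pos: [662.5, -167.6, 123.8]
tcp_rot: [175.7, -1.6, 84.5]
ft_force: [0.4, 0.4, 0.1]
finger_gap: 59.7
time: 56.4
tool_pos: [666.7, -164.6, 119.5]
tcp_rot: [175.9, -1.6, 84.5]
ft_force: [0.2, 0.3, -0.4]
finger_gap: 60.2
zt [ 0.074  0.022 -0.997] g33 [ 664.3 -165.3  152.4] j [-19.6  19.9  80.3   2.7  76.2 -14.6] tq [-0.03  0.09 -0.02] F [ 0.2  0.3 -0.4] yaw 84.5
```

```bash
python3 -m pendant '[-7,-3,0,0,60,-7,-3,0,0,60,-6,-2,0,0,60,0,0,-8,0,60,0,0,-8,0,60,0,0,-8,0,60,0,0,-8,0,60,0,0,-8,0,60,0,0,0,0,60,0,0,0,0,60,0,0,0,0,60]';python3 g.py;python3 - <<'E'
from h import *
st()
s=snap('scene');cv2.imwrite('pics/n1.png',cv2.resize(s['frame'][190:310,180:320],None,fx=5,fy=5,interpolation=cv2.INTER_CUBIC))
E
```

```text
time: 57.32
tool_pos: [641.8, -171.7, 74.5]
tcp_rot: [176.0, -1.7, 84.5]
ft_force: [-0.4, 0.8, -0.5]
finger_gap: 60.1
zt [ 0.072  0.022 -0.997] g33 [ 639.4 -172.5  107.4] j [-21.   19.   86.3   2.8  71.3 -16.3] tq [-0.02  0.02  0.01] F [-0.4  0.8 -0.5] yaw 84.5
{'time': 57.32, 'joint_pos': [-20.98, 18.99, 86.31, 2.83, 71.31, -16.28], 'tool_pos': [641.77, -171.75, 74.48], 'tcp_rot': [176.0, -1.68, 84.53], 'ft_force': [-0.44, 0.75, -0.46], 'wrist_torque': [-0.02, 0.02, 0.01], 'finger_gap': 60.12}
```

View pics/n1.png

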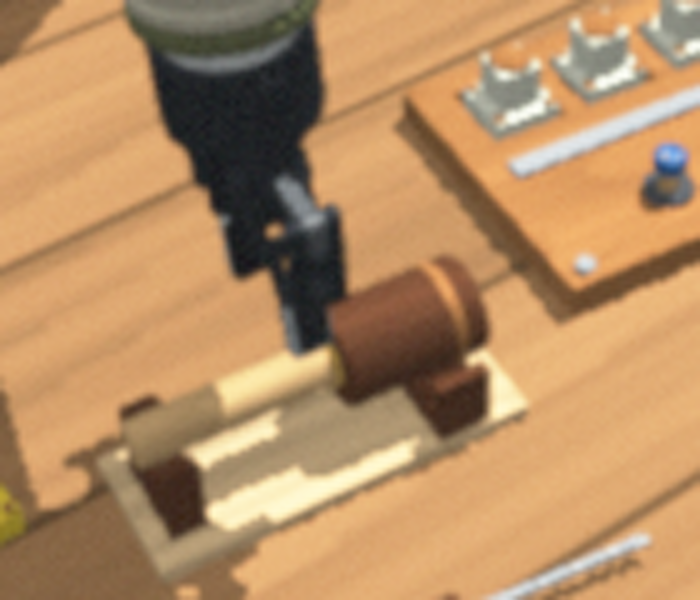

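```bash
python3 -m pendant '[2,-1,-8,0,60,2,0,-8,0,60,1,0,-8,0,60,0,0,-8,0,60,0,0,-8,0,60,0,0,-8,0,60,0,0,-6,0,60,0,0,0,0,60,0,0,0,0,60,0,0,0,0,60]';python3 g.py;python3 - <<'E'
from h import *
st()
s=snap('scene');cv2.imwrite('pics/n2.png',cv2.resize(s['frame'][190:310,180:320],None,fx=5,fy=5,interpolation=cv2.INTER_CUBIC))
E
```

```text
time: 58.2
tool_pos: [647.3, -172.6, 14.3]
tcp_rot: [176.0, -1.7, 84.5]
ft_force: [-0.2, -0.3, -1.1]
finger_gap: 59.8
zt [ 0.072  0.023 -0.997] g33 [ 644.9 -173.3   47.2] j [-20.9  23.7  87.2   2.9  65.7 -16.5] tq [ 0.03  0.04 -0.03] F [-0.2 -0.3 -1.1] yaw 84.5
{'time': 58.2, 'joint_pos': [-20.87, 23.66, 87.21, 2.94, 65.75, -16.49], 'tool_pos': [647.32, -172.6, 14.27], 'tcp_rot': [176.0, -1.68, 84.55], 'ft_force': [-0.18, -0.3, -1.07], 'wrist_torque': [0.03, 0.04, -0.03], 'finger_gap': 59.84}
```

View pics/n2.png

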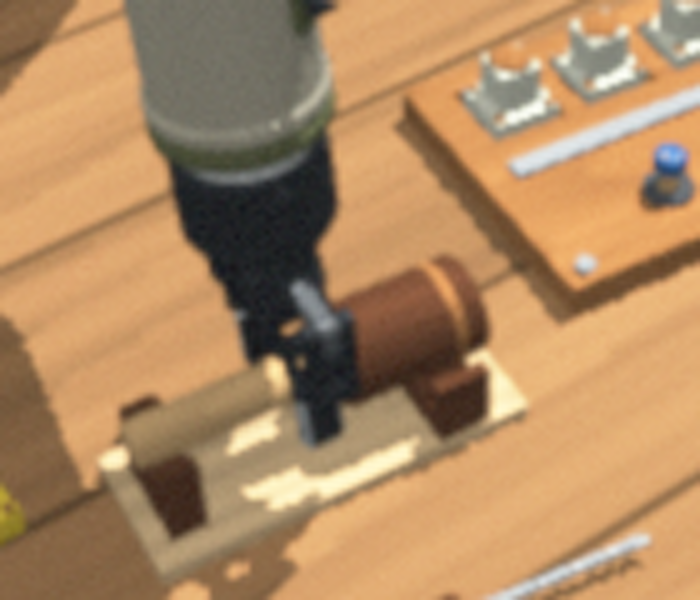

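```bash
python3 -m pendant '[0,-3,2,0,60,0,0,0,0,60,0,0,0,0,10,0,0,0,0,10,0,0,0,0,10,0,0,0,0,10,0,0,0,0,10,0,0,0,0,10]' 110;python3 g.py
```

```text
time: 58.92
tool_pos: [649.3, -176.9, 19.9]
tcp_rot: [175.7, -1.6, 84.5]
ft_force: [0.4, 0.0, -0.8]
finger_gap: 22.7
zt [ 0.077  0.021 -0.997] g33 [ 646.8 -177.6   52.8] j [-21.2  23.4  86.9   2.9  66.  -16.8] tq [-0.09 -0.01  0.03] F [ 0.4  0.  -0.8] yaw 84.5
```

```bash
python3 -m pendant '[0,0,6,0,10,0,0,8,0,10,0,0,8,0,10,0,0,8,0,10,0,0,8,0,10,0,0,8,0,10,0,0,8,0,10,0,0,8,0,10,0,0,8,0,10,0,0,0,0,10,0,0,0,0,10,0,0,0,0,10]';python3 g.py;python3 - <<'E'
from h import *
s=snap('scene');cv2.imwrite('pics/n3.png',cv2.resize(s['frame'][160:300,180:340],None,fx=5,fy=5,interpolation=cv2.INTER_CUBIC))
E
```

```text
time: 59.92
tool_pos: [649.5, -176.9, 99.1]
tcp_rot: [175.6, -1.6, 84.6]
ft_force: [-0.1, 0.2, -2.1]
finger_gap: 22.8
zt [ 0.078  0.02  -0.997] g33 [ 646.9 -177.5  132. ] j [-21.1  18.6  84.1   2.8  73.5 -16.4] tq [-0.13  0.13 -0.02] F [-0.1  0.2 -2.1] yaw 84.6
```

View pics/n3.png

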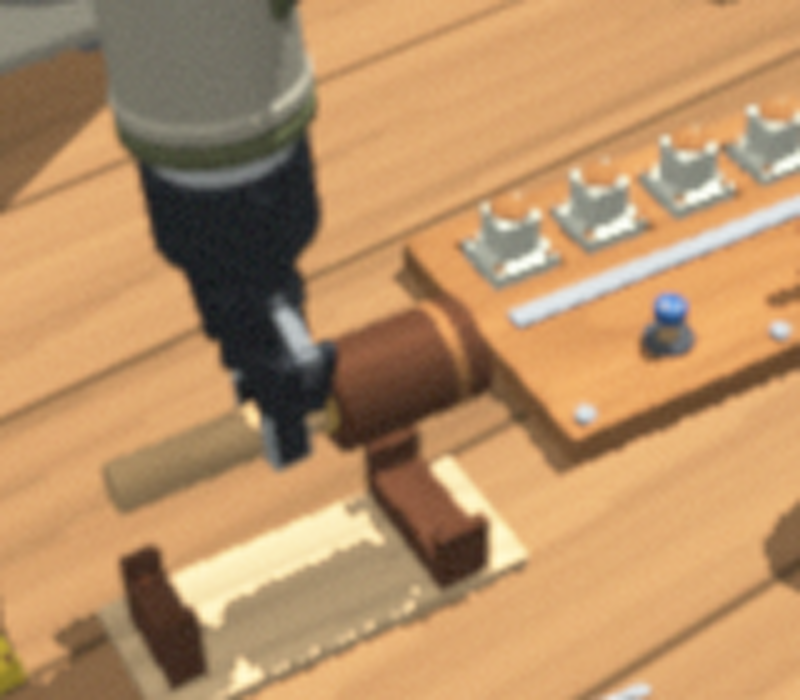

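```bash
python3 -m pendant '[-2,10,0,0,10,-2,17,0,0,10,-2,17,0,0,10,-2,17,0,0,10,-2,17,0,0,10,-2,17,0,0,10,-2,17,0,0,10,-2,17,0,0,10,-2,17,0,0,10,-2,17,0,0,10,-2,17,0,0,10,-2,10,0,0,10]';python3 -m pendant '[0,0,0,0,10,0,0,0,0,10,0,0,0,0,10,0,0,0,0,10]';python3 g.py;python3 - <<'E'
from h import *
s=snap('scene');cv2.imwrite('pics/n4.png',cv2.resize(s['frame'][140:260,230:370],None,fx=5,fy=5,interpolation=cv2.INTER_CUBIC))
s=snap('top');cv2.imwrite('pics/n4t.png',cv2.resize(s['frame'][100:240,165:325],None,fx=5,fy=5,interpolation=cv2.INTER_CUBIC))
E
```

```text
time: 60.97
tool_pos: [613.3, 35.9, 89.8]
tcp_rot: [176.5, -1.8, 84.6]
ft_force: [-0.2, 0.9, -1.6]
finger_gap: 22.6
time: 61.3
tool_pos: [610.8, 40.0, 88.4]
tcp_rot: [176.7, -1.8, 84.9]
ft_force: [0.1, 0.1, -1.6]
finger_gap: 22.8
zt [ 0.061  0.027 -0.998] g33 [608.8  39.1 121.3] j [-2.1 10.6 94.6  1.8 71.3  2.6] tq [-0.1   0.08 -0.02] F [ 0.1  0.1 -1.6] yaw 84.9
```

View pics/n4.png

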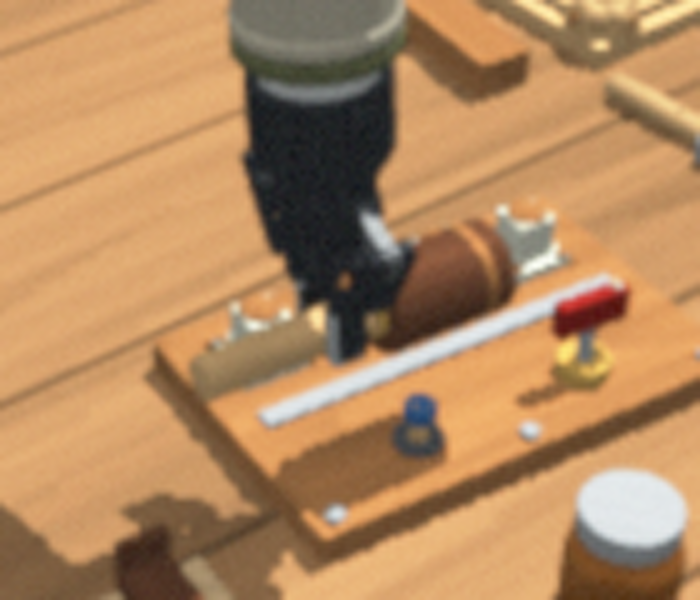

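View pics/n4t.png

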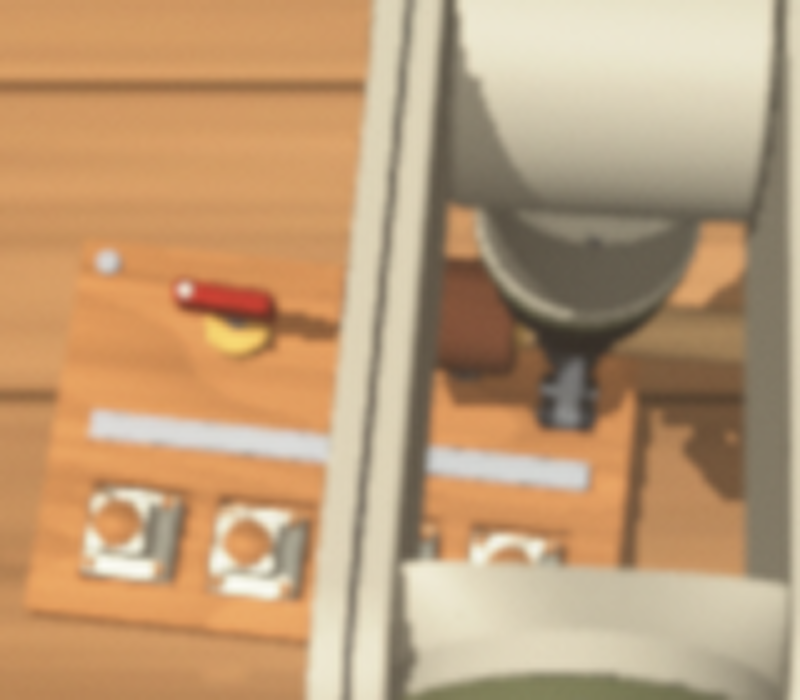

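```bash
python3 -m pendant '[6,-7,0,0,10,6,-7,-7,-0.004,10,0,0,-7,0,10,0,0,-7,0,10,0,0,-7,0,10,0,0,-6,0,10,0,0,0,0,10,0,0,0,0,10,0,0,0,0,10,0,0,0,0,10]';python3 g.py;python3 - <<'E'
from h import *
st()
s=snap('scene');cv2.imwrite('pics/n5.png',cv2.resize(s['frame'][140:260,230:370],None,fx=5,fy=5,interpolation=cv2.INTER_CUBIC))
W=cloud(s);Z=W[...,2]
hsv=cv2.cvtColor(s['frame'],cv2.COLOR_BGR2HSV)
m=(W[...,0]>570)&(W[...,0]<690)&(W[...,1]>30)&(W[...,1]<160)&(Z>75)
for y in range(40,150,10):
    q=W[m&(W[...,1]>=y)&(W[...,1]<y+10)]
    if len(q)>3: 
        i=q[:,2].argmax(); print(y,len(q),'ztop',np.percentile(q[:,2],95).round(1),'x',q[:,0].min().round(1),q[:,0].max().round(1),'xtop',q[q[:,2]>np.percentile(q[:,2],80)][:,0].mean().round(1))
E
```

```text
time: 62.23
tool_pos: [623.5, 20.7, 48.6]
tcp_rot: [176.8, -1.8, 84.3]
ft_force: [0.8, -0.4, -1.7]
finger_gap: 23.1
zt [ 0.058  0.026 -0.998] g33 [621.6  19.8  81.5] j [-3.9 15.  94.   1.8 67.8  1.2] tq [-0.09  0.03  0.02] F [ 0.8 -0.4 -1.7] yaw 84.3
{'time': 62.23, 'joint_pos': [-3.87, 15.02, 93.99, 1.85, 67.77, 1.22], 'tool_pos': [623.51, 20.7, 48.59], 'tcp_rot': [176.83, -1.81, 84.31], 'ft_force': [0.8, -0.44, -1.7], 'wrist_torque': [-0.09, 0.03, 0.02], 'finger_gap': 23.11}
40 249 ztop 480.1 x 589.9 653.0 xtop 617.3
50 385 ztop 491.8 x 570.1 656.7 xtop 591.2
60 264 ztop 496.4 x 570.2 658.9 xtop 589.9
70 74 ztop 497.2 x 570.5 655.9 xtop 585.4
80 59 ztop 110.0 x 613.7 658.2 xtop 629.2
90 63 ztop 110.0 x 610.3 657.4 xtop 630.1
100 57 ztop 110.0 x 613.9 658.2 xtop 632.9
110 56 ztop 110.4 x 616.9 659.4 xtop 634.4
120 18 ztop 109.0 x 616.0 658.9 xtop 632.4
```

View pics/n5.png

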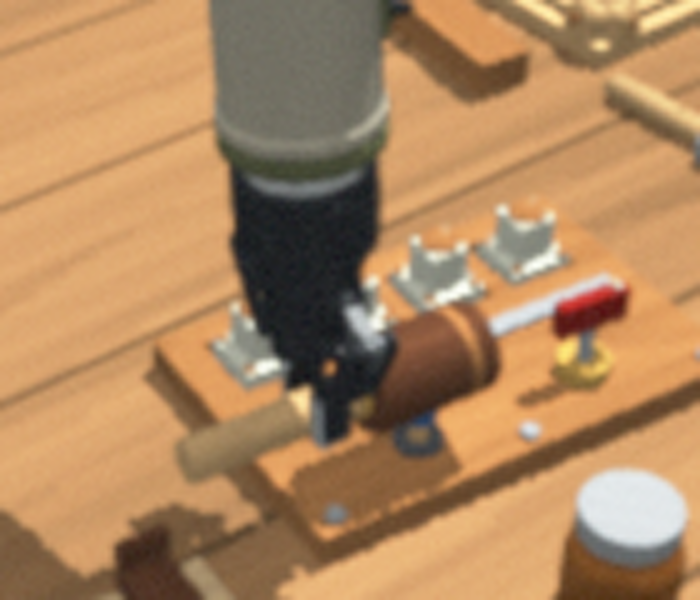

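```bash
python3 -m pendant '[-5,2,0,0,10,0,0,0,0,10,0,0,0,0,10,0,0,-3,0,10,0,0,-3,0,10]' ;python3 g.py; for i in 1 2 3; do python3 -m pendant '[0,0,-3,0,10,0,0,-3,0,10]'; done
```

```text
time: 62.7
tool_pos: [619.7, 23.4, 45.1]
tcp_rot: [176.6, -1.8, 84.4]
ft_force: [0.6, -0.8, -1.2]
finger_gap: 23.0
zt [ 0.063  0.026 -0.998] g33 [617.6  22.6  78.1] j [-3.6 14.5 95.   1.9 67.   1.4] tq [-0.06  0.03 -0.04] F [ 0.6 -0.8 -1.2] yaw 84.4
time: 62.87
tool_pos: [620.0, 23.3, 39.0]
tcp_rot: [176.5, -1.8, 84.4]
ft_force: [-2.4, -3.3, 2.5]
finger_gap: 23.2
time: 63.03
tool_pos: [620.5, 23.1, 33.2]
tcp_rot: [176.5, -1.8, 84.4]
ft_force: [-2.3, -0.2, 4.1]
finger_gap: 22.6
time: 63.2
tool_pos: [621.0, 23.1, 27.2]
tcp_rot: [176.4, -1.8, 84.4]
ft_force: [-1.6, -0.0, 2.9]
finger_gap: 22.8
```

```bash
python3 -m pendant '[0,0,-2,0,10]';python3 -m pendant '[0,0,-2,0,10]'; python3 g.py;python3 - <<'E'
from h import *
s=snap('scene');cv2.imwrite('pics/o1.png',cv2.resize(s['frame'][140:260,230:370],None,fx=5,fy=5,interpolation=cv2.INTER_CUBIC))
E
```

```text
time: 63.28
tool_pos: [621.0, 23.1, 25.0]
tcp_rot: [176.4, -1.8, 84.4]
ft_force: [-1.5, -2.1, 6.3]
finger_gap: 23.0
time: 63.37
tool_pos: [621.3, 22.6, 23.3]
tcp_rot: [176.4, -1.8, 84.4]
ft_force: [-5.1, -4.7, 11.1]
finger_gap: 23.1
zt [ 0.066  0.025 -0.998] g33 [619.2  21.8  56.2] j [-3.7 16.1 95.6  1.9 64.6  1.3] tq [-0.11  0.75  0.3 ] F [-5.1 -4.7 11.1] yaw 84.4
```

View pics/o1.png

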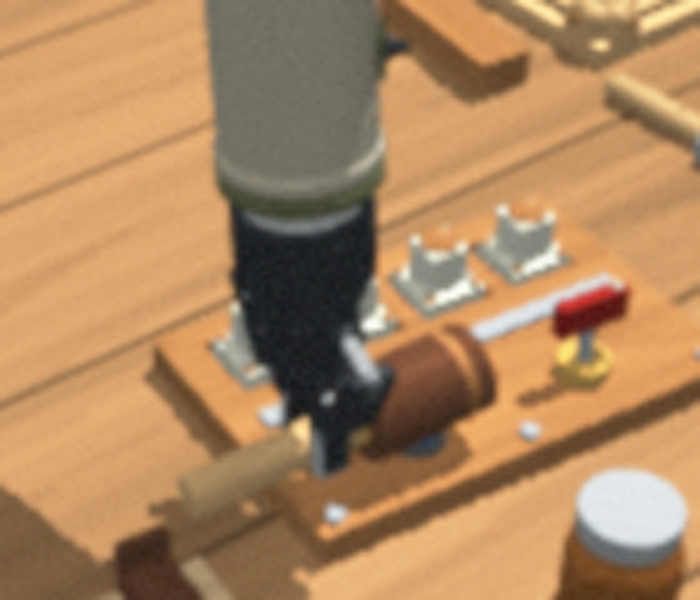

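```bash
for i in 1 2 3; do python3 -m pendant '[0,0,-2,0,10]' ; done; python3 g.py
```

```text
time: 63.5
tool_pos: [621.7, 22.1, 22.2]
tcp_rot: [176.4, -1.8, 84.4]
ft_force: [-7.7, -2.8, 14.2]
finger_gap: 22.8
time: 63.58
tool_pos: [622.1, 21.8, 21.3]
tcp_rot: [176.3, -1.8, 84.4]
ft_force: [-1.4, -0.4, 5.2]
finger_gap: 22.7
time: 63.67
tool_pos: [622.7, 21.7, 20.1]
tcp_rot: [176.2, -1.8, 84.4]
ft_force: [-3.2, -1.4, 8.1]
finger_gap: 22.7
zt [ 0.068  0.024 -0.997] g33 [620.5  20.9  53. ] j [-3.7 16.4 95.6  1.8 64.2  1.2] tq [0.45 0.51 0.23] F [-3.2 -1.4  8.1] yaw 84.4
```

```bash
python3 -m pendant '[0,0,8,0,10,0,0,10,0,10,0,0,10,0,10,0,0,10,0,10,0,0,10,0,10,-8,0,0,0,10,-15,0,0,0,10,-15,0,0,0,10,-15,0,0,0,10,0,0,0,0,10,0,0,0,0,10]'; python3 g.py;python3 - <<'E'
from h import *
s=snap('scene');cv2.imwrite('pics/o2.png',cv2.resize(s['frame'][140:260,230:370],None,fx=5,fy=5,interpolation=cv2.INTER_CUBIC))
W=cloud(s);hsv=cv2.cvtColor(s['frame'],cv2.COLOR_BGR2HSV)
m=(cv2.inRange(hsv,(95,70,40),(130,255,255))>0)&(W[...,0]>600)&(W[...,0]<650)&(W[...,1]>70)&(W[...,1]<115)
print(np.sort(W[m][:,2]).round(1)[-8:],m.sum(),W[m].mean(0).round(1))
E
```

```text
time: 64.58
tool_pos: [566.3, 21.8, 73.8]
tcp_rot: [176.1, -1.7, 84.4]
ft_force: [0.1, -0.1, -1.6]
finger_gap: 22.8
zt [ 0.07   0.024 -0.997] g33 [564.   21.  106.7] j [ -4.1   4.3 103.2   1.8  68.6   1. ] tq [-0.06  0.11  0.08] F [ 0.1 -0.1 -1.6] yaw 84.4
[34.3 34.3 35.2 35.2 35.4 35.5 35.5 36.1] 35 [625.4  91.1  31.6]
```

View pics/o2.png

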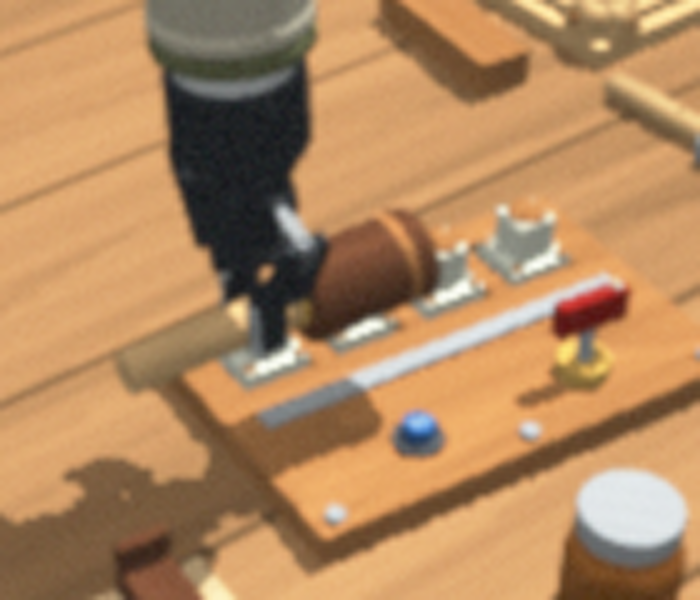

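```bash
cat > mal.py <<'E'
from h import *
def go():
    s=viewer.snapshot('scene');W=cloud(s);Z=W[...,2];hsv=cv2.cvtColor(s['frame'],cv2.COLOR_BGR2HSV)
    a=np.array(sensors.sense()['tool_pos']); print('tcp',a.round(1))
    d=np.array([0.095,0.9955]); 
    t=(W[...,:2]-a[:2])@d; n=(W[...,:2]-a[:2])@np.array([d[1],-d[0]])
    m=(np.abs(n)<40)&(Z>a[2]-5)&(Z<a[2]+80)
    for lo in list(range(-90,-15,10))+list(range(35,110,10)):
        q=m&(t>=lo)&(t<lo+10)
        if q.sum()>4: print(lo,q.sum(),'ztop',np.percentile(Z[q],92).round(1),'n max',np.percentile(n[q],97).round(1),'n@top',n[q&(Z>np.percentile(Z[q],75))].mean().round(1))
if __name__=='__main__': go()
E
python3 mal.py
```

```text
tcp [566.7  21.8  73.6]
-90 31 ztop 117.7 n max 10.7 n@top 2.2
-80 31 ztop 117.1 n max 10.0 n@top -2.7
-70 33 ztop 118.0 n max 11.1 n@top -0.0
-60 34 ztop 117.5 n max 10.5 n@top -1.2
-50 34 ztop 119.1 n max 11.4 n@top 0.2
-40 32 ztop 118.3 n max 11.5 n@top -1.2
-30 32 ztop 119.8 n max 11.5 n@top 0.9
-20 113 ztop 150.2 n max 35.3 n@top 3.5
35 47 ztop 134.8 n max 25.8 n@top 9.7
45 56 ztop 138.2 n max 27.0 n@top 1.5
55 66 ztop 137.5 n max 26.6 n@top 2.7
65 54 ztop 138.9 n max 26.1 n@top 1.0
75 65 ztop 138.7 n max 26.7 n@top 1.8
85 62 ztop 139.7 n max 26.3 n@top 0.3
95 51 ztop 139.8 n max 25.1 n@top -0.4
```

The peg top now reads about 36 mm, so it's home, and the screw and blocks look undisturbed. Now I'll return the mallet.

```bash
python3 -m pendant '[0,0,8,0,10,3,-8,10,0,10,6,-15,8,0,10,7,-16,0,0,10,7,-16,0,0,10,7,-16,0,0,10,7,-16,0,0,10,7,-16,0,0,10,7,-16,0,0,10,7,-16,0,0,10,7,-16,0,0,10,7,-16,0,0,10]'; python3 -m pendant '[6,-10,0,0,10,4,-5,0,0,10,0,0,0,0,10,0,0,0,0,10,0,0,0,0,10,0,0,0,0,10]'; python3 g.py
```

```text
time: 65.68
tool_pos: [650.3, -157.7, 113.9]
tcp_rot: [175.5, -1.6, 84.7]
ft_force: [-0.1, -0.7, -2.2]
finger_gap: 22.6
time: 66.18
tool_pos: [664.0, -180.3, 117.9]
tcp_rot: [175.2, -1.5, 84.5]
ft_force: [-0.3, -0.8, -1.9]
finger_gap: 22.9
zt [ 0.086  0.017 -0.996] g33 [ 661.2 -180.8  150.7] j [-21.   19.5  81.    2.8  75.3 -16. ] tq [-0.06  0.09  0.02] F [-0.3 -0.8 -1.9] yaw 84.5
```

```bash
python3 -m pendant '[-7,1,0,0,10,-7,1,-7,0,10,0,0,-8,0,10,0,0,-8,0,10,0,0,-8,0,10,0,0,-8,0,10,0,0,-8,0,10,0,0,-8,0,10,0,0,0,0,10,0,0,0,0,10,0,0,0,0,10,0,0,0,0,10]'; python3 g.py; python3 mal.py;python3 - <<'E'
from h import *
s=snap('scene');cv2.imwrite('pics/p1.png',cv2.resize(s['frame'][180:310,180:320],None,fx=5,fy=4.6,interpolation=cv2.INTER_CUBIC))
E
```

```text
time: 67.18
tool_pos: [647.2, -173.8, 56.7]
tcp_rot: [175.4, -1.5, 84.7]
ft_force: [0.3, 0.5, -1.3]
finger_gap: 22.9
zt [ 0.083  0.019 -0.996] g33 [ 644.5 -174.5   89.5] j [-21.   20.3  86.7   2.9  69.  -16.6] tq [-0.11  0.08 -0.04] F [ 0.3  0.5 -1.3] yaw 84.7
tcp [ 647.3 -173.9   56.8]
-90 34 ztop 100.6 n max 22.8 n@top 0.5
-80 63 ztop 101.0 n max 23.7 n@top -0.8
-70 53 ztop 101.0 n max 23.8 n@top -0.3
-60 48 ztop 101.9 n max 11.7 n@top -1.6
-50 44 ztop 102.8 n max 11.1 n@top 0.3
-40 44 ztop 102.9 n max 10.5 n@top -1.1
-30 45 ztop 103.2 n max 11.6 n@top -2.0
-20 105 ztop 132.4 n max 34.7 n@top 9.8
35 88 ztop 119.9 n max 24.8 n@top 0.3
45 84 ztop 121.3 n max 25.2 n@top -0.5
55 84 ztop 120.4 n max 25.6 n@top -0.4
65 81 ztop 121.9 n max 25.9 n@top -1.4
75 86 ztop 122.0 n max 25.0 n@top 0.8
85 81 ztop 123.1 n max 26.0 n@top -1.5
95 74 ztop 122.3 n max 24.8 n@top -0.9
```

View pics/p1.png

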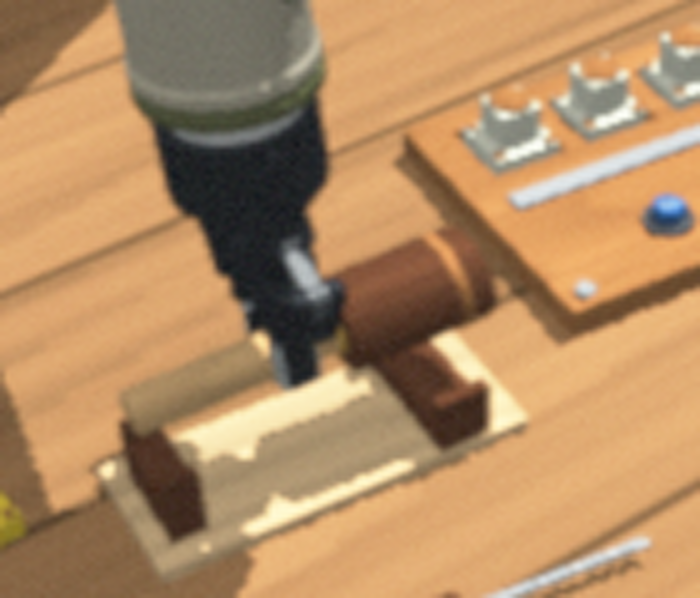

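```bash
python3 -m pendant '[-1,-2,-7,0,10,0,-1,-7,0,10,0,0,-7,0,10,0,0,-5,0,10,0,0,0,0,10,0,0,0,0,10]'; python3 g.py;  python3 -m pendant '[-2,0,-3,0,10,0,0,0,0,10,0,0,0,0,10]'; python3 g.py
```

```text
time: 67.78
tool_pos: [646.9, -177.8, 29.2]
tcp_rot: [175.2, -1.5, 84.7]
ft_force: [-0.4, -0.4, -1.9]
finger_gap: 22.9
zt [ 0.085  0.018 -0.996] g33 [ 644.1 -178.4   62.1] j [-21.3  22.   87.6   3.   66.2 -17.1] tq [-0.14  0.08 -0.01] F [-0.4 -0.4 -1.9] yaw 84.7
time: 68.03
tool_pos: [644.5, -177.6, 25.6]
tcp_rot: [175.3, -1.5, 84.7]
ft_force: [0.1, -0.0, -1.5]
finger_gap: 23.3
zt [ 0.085  0.018 -0.996] g33 [ 641.7 -178.2   58.5] j [-21.4  22.   88.1   3.   65.8 -17.2] tq [-0.09  0.05  0.  ] F [ 0.1 -0.  -1.5] yaw 84.7
```

```bash
python3 -m pendant '[3,0,-2,0,10,0,0,0,0,10]'; python3 -m pendant '[0,0,-2,0,10,0,0,0,0,10]'; python3 -m pendant '[0,0,-2,0,10,0,0,0,0,10]'; python3 g.py; python3 mal.py
```

```text
time: 68.2
tool_pos: [647.9, -177.7, 23.9]
tcp_rot: [175.2, -1.5, 84.7]
ft_force: [0.4, 0.5, -1.0]
finger_gap: 22.5
time: 68.37
tool_pos: [648.8, -177.8, 22.7]
tcp_rot: [175.2, -1.5, 84.7]
ft_force: [-1.2, 0.8, 0.1]
finger_gap: 22.5
time: 68.53
tool_pos: [649.7, -178.0, 21.8]
tcp_rot: [175.1, -1.4, 84.7]
ft_force: [-1.8, 0.1, 1.8]
finger_gap: 23.1
zt [ 0.088  0.017 -0.996] g33 [ 646.8 -178.5   54.7] j [-21.3  22.8  87.5   3.   65.4 -17.1] tq [-0.32  0.43 -0.13] F [-1.8  0.1  1.8] yaw 84.7
tcp [ 649.8 -178.1   22.1]
-90 28 ztop 66.6 n max 10.9 n@top -0.0
-80 127 ztop 66.2 n max 21.4 n@top 0.8
-70 111 ztop 66.9 n max 22.5 n@top 0.4
-60 55 ztop 68.3 n max 22.1 n@top -0.9
-50 45 ztop 69.4 n max 10.5 n@top -1.1
-40 40 ztop 69.0 n max 11.0 n@top -0.3
-30 43 ztop 69.5 n max 11.3 n@top -1.0
-20 96 ztop 97.8 n max 34.0 n@top 11.7
35 83 ztop 84.7 n max 24.6 n@top -1.1
45 79 ztop 85.2 n max 25.2 n@top -0.5
55 83 ztop 85.3 n max 24.5 n@top -0.9
65 139 ztop 84.9 n max 36.0 n@top 2.1
75 120 ztop 84.9 n max 36.5 n@top 0.1
85 116 ztop 85.3 n max 35.9 n@top 0.6
95 84 ztop 85.9 n max 35.3 n@top -0.3
```

```bash
python3 -m pendant '[-1,1,-1,0,10,0,0,0,0,10,0,0,0,0,30,0,0,0,0,60,0,0,0,0,60,0,0,0,0,60,0,0,0,0,60]'; python3 g.py; python3 -m pendant '[0,0,7,0,60,0,0,10,0,60,0,0,15,0,60,0,0,20,0,60,0,0,25,0,60,0,0,25,0,60,-15,-5,10,0,60,-25,-10,0,0,60,-25,-10,0,0,60,-25,0,0,0,60,-25,0,0,0,60,-25,0,0,0,60]';python3 -m pendant '[-25,5,0,0,60,-25,5,0,0,60,-25,5,0,0,60,-10,0,0,0,60,0,0,0,0,60,0,0,0,0,60]'; python3 - <<'E'
from h import *
st()
for n in('scene','top'):
  s=snap(n,'fin_'+n)
  W=cloud(s);Z=W[...,2]
  hd=(Z>62)&(W[...,0]>570)&(W[...,0]<720)&(W[...,1]<-50)&(W[...,1]>-290)
  Q=W[hd];y=Q[:,1]; print(n,cv2.minAreaRect(Q[:,:2].astype(np.float32)))
  print([(int(t),*np.round([q[:,0].min(),q[:,0].max(),np.percentile(q[:,2],95)],0).tolist()) for t in range(-270,-50,20) if len(q:=Q[(y>=t)&(y<t+10)])>3])
  h=W[hd&(Z>75)][:,:2];print('head',cv2.minAreaRect(h.astype(np.float32)))
E
```

```text
time: 69.17
tool_pos: [649.1, -177.3, 21.3]
tcp_rot: [175.0, -1.4, 84.7]
ft_force: [0.1, 0.9, -0.4]
finger_gap: 60.1
zt [ 0.09   0.017 -0.996] g33 [ 646.2 -177.8   54.2] j [-21.2  22.6  87.8   3.   65.2 -17. ] tq [-0.04  0.03  0.01] F [ 0.1  0.9 -0.4] yaw 84.7
time: 70.17
tool_pos: [508.9, -202.8, 150.8]
tcp_rot: [174.3, -1.2, 84.9]
ft_force: [-0.2, -0.7, 0.0]
finger_gap: 60.0
time: 70.67
tool_pos: [418.2, -188.5, 157.8]
tcp_rot: [173.9, -0.9, 84.8]
ft_force: [0.4, -0.1, -0.4]
finger_gap: 60.0
{'time': 70.67, 'joint_pos': [-33.86, -19.71, 116.0, 3.8, 78.79, -29.16], 'tool_pos': [418.16, -188.51, 157.75], 'tcp_rot': [173.87, -0.91, 84.77], 'ft_force': [0.43, -0.06, -0.45], 'wrist_torque': [0.01, 0.0, -0.02], 'finger_gap': 59.96}
scene ((653.316162109375, -167.55050659179688), (189.27398681640625, 47.88904571533203), 86.37556457519531)
[(-270, 634.0, 651.0, 67.0), (-250, 632.0, 653.0, 69.0), (-230, 633.0, 655.0, 69.0), (-210, 635.0, 657.0, 68.0), (-190, 635.0, 658.0, 69.0), (-170, 639.0, 661.0, 68.0), (-150, 633.0, 678.0, 82.0), (-130, 634.0, 679.0, 83.0), (-110, 637.0, 681.0, 82.0), (-90, 635.0, 682.0, 82.0)]
head ((655.4578857421875, -112.82913208007812), (78.8401107788086, 38.86279296875), 84.26984405517578)
top ((647.2454223632812, -164.7974853515625), (189.76565551757812, 53.03781509399414), 84.81495666503906)
[(-250, 626.0, 652.0, 73.0), (-230, 629.0, 651.0, 73.0), (-210, 631.0, 655.0, 73.0), (-190, 634.0, 657.0, 71.0), (-170, 635.0, 656.0, 73.0), (-150, 623.0, 673.0, 86.0), (-130, 625.0, 677.0, 87.0), (-110, 626.0, 675.0, 87.0), (-90, 628.0, 678.0, 87.0), (-70, 631.0, 641.0, 77.0)]
head ((649.8477783203125, -132.36801147460938), (123.61618041992188, 45.46348190307617), 85.00890350341797)
```

View pics/fin_scene.png

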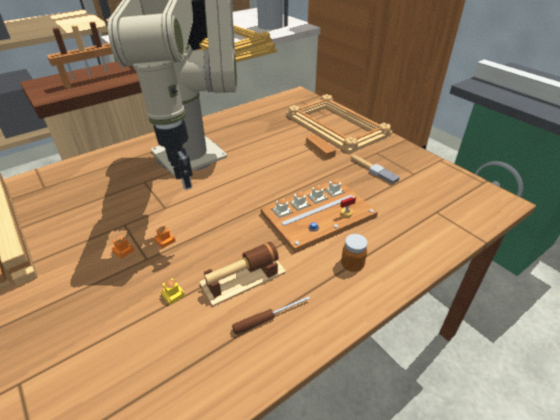

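View pics/fin_top.png

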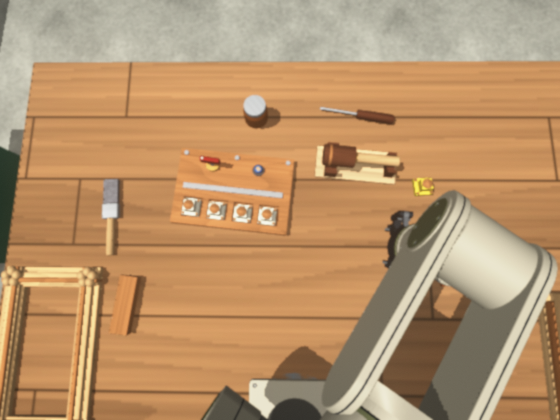

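```bash
python3 - <<'E'
from meas import *
s=viewer.snapshot('scene');W=cloud(s);Z=W[...,2];hsv=cv2.cvtColor(s['frame'],cv2.COLOR_BGR2HSV)
m=(cv2.inRange(hsv,(95,70,40),(130,255,255))>0)&(W[...,0]>600)&(W[...,0]<650)&(W[...,1]>70)&(W[...,1]<115)
print('peg z',np.sort(Z[m]).round(1)[-8:])
t=viewer.snapshot('top');Wt=cloud(t)
print('peg top view z',np.nanmax(Wt[164:172,255:262,2]).round(1),Wt[164:172,255:262,2].round(0).tolist())
for x,y in((527,266),(520,200),(513,134),(507,68)):
    q=Wt[(np.hypot(Wt[...,0]-x,Wt[...,1]-y)<30)&(Wt[...,2]>48)]; print((x,y),q.mean(0).round(1))
f=cv2.resize(t['frame'][140:240,165:305],None,fx=5,fy=5,interpolation=cv2.INTER_CUBIC);hs=cv2.cvtColor(f,cv2.COLOR_BGR2HSV)
m=cv2.inRange(hs,(0,140,60),(8,255,255))|cv2.inRange(hs,(170,140,60),(180,255,255)); m[150:]=0
P=np.argwhere(m>0)[:,::-1];W2=np.array([ray(t,165+(u+.5)/5-.5,140+(v+.5)/5-.5,80)[:2] for u,v in P]);print('red',axis(W2),rect(W2))
cv2.imwrite('pics/q1.png',f)
E
```

```text
peg z [34.8 35.3 35.3 35.3 35.7 35.7 36.9 37.1]
peg top view z 42.3 [[25.0, 26.0, 25.0, 29.0, 23.0, 26.0, 23.0], [27.0, 35.0, 37.0, 38.0, 40.0, 24.0, 29.0], [38.0, 39.0, 40.0, 38.0, 38.0, 39.0, 27.0], [39.0, 40.0, 37.0, 40.0, 38.0, 36.0, 25.0], [37.0, 38.0, 39.0, 35.0, 37.0, 37.0, 28.0], [40.0, 40.0, 41.0, 39.0, 38.0, 39.0, 37.0], [42.0, 38.0, 38.0, 40.0, 35.0, 40.0, 26.0], [39.0, 40.0, 39.0, 38.0, 37.0, 35.0, 27.0]]
(527, 266) [524.6 265.3  57.2]
(520, 200) [515.  200.2  57.6]
(513, 134) [508.6 133.5  57.7]
(507, 68) [502.1  70.4  57.9]
red (array([633. , 209.3]), np.float64(82.0)) (array([633.5, 212.3]), array([50.4, 14.9]), 81.3)
```

View pics/q1.png

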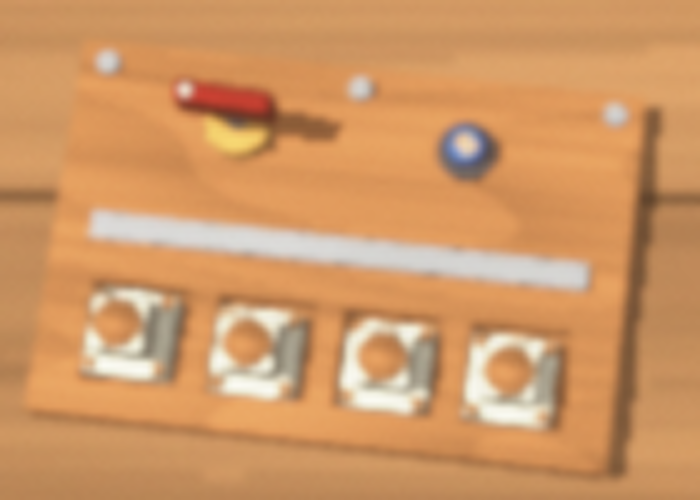

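The final pictures show four blocks seated, the bar about 88° round from bottomed, the peg top at about 37 mm and the mallet in its cradle. I'm handing in.

```bash
python3 -c "
from bench import job
print(job.hand_in())"
```

```text
the job is handed in; nothing more can be done
None
```

The whole job is done and handed in at about 71 s of the 210 s allowed. No verdict came back.

- **Blocks:** all four white blocks are in the pockets and fully down, with their feet just above board level in both views. None was knocked out of place, and the orange and yellow look-alikes were left alone.
- **Screw:** I ran it clockwise to the hard stop, where the wrist torque rose to 1–2 N m, then backed it off. The last picture puts the bar at about 87–88° from bottomed, so it is about 2–3° short of an exact quarter turn.
- **Peg:** I pushed it down with the side of the mallet head, and the gripper never touched it. The force was 3–4 N while it slid, then rose to about 14 N at the stop. Its top now reads about 36–37 mm from one camera and 37–38 mm from the other, after allowing for an offset of about 1 mm. Home is 37 mm.
- **Mallet:** it is back in its cradle, level and at its original height. It lies about 3 mm to one side of where it was, within the 6 mm of play.
- **Bystanders:** I never moved near the jar, gouge, brush or offcut, and they look unmoved in the last pictures.

**Problems along the way:**
- The first grasp closed over the top of a stem because the fingertips sit about 20 mm above the reported tool height. That block did not move, and I allowed for the offset from then on.
- The tool slowly tilted, reaching 5–6° by the end, and I corrected positions for it.
- The mallet tipped about 2.5° in the grip at the peg's stop. It settled level when I released it in the cradle.

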